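# Seat a pylon tube in the drilling V-block

### The arm

A 7-joint arm with a two-finger parallel gripper is mounted at the origin on a cart in front of the work surface, level with it; the furniture and walls round the work are solid. World frame = base frame: x ahead of the robot, y to its left, z up, the work surface at z = 0. Lengths are in m, angles in rad, forces in N, time in s.
With the tool pointing down it reaches from about 0.425 to 0.925 m from the base axis. Payload 6.8 kg.
Tool frame: the origin (TCP) lies between the finger pads; the fingertips stand 8 mm ahead of it and the grasp point (between the pads) lies 11 mm behind it (bot.tip_extent is the distance from the TCP to the fingertips, in m); y points along the fingers, z is the direction in which the jaws open and shut, and the axes are right-handed (so a half turn about y gives the same grasp; the last joint's range is limited). The gripper opens to 88 mm and grips with 3 to 60 N. Pads are 20 mm wide; open, the fingers measure 115 mm over their backs; the gripper's body (75 mm by 178 mm) begins 61 mm behind the grasp point.
Start: joints at [-1.444, 0.477, 0.022, 1.555, -0.011, 1.109, -0.083], TCP at [0.157, 0.656, 0.231] pointing down, gripper open.
Joint ranges: [-2.96, 2.96], [-0.34, 2.1], [-1.41, 1.46], [0.24, 2.44], [-1.37, 4.51], [0.17, 1.92], [-2.96, 2.96]. Speed limits (rad/s): [2.39, 2.39, 3.14, 3.14, 3.14, 3.14, 3.14].

### API

Orientations are given as a 3x3 rotation matrix whose columns are the frame's x, y, z axes.
In Python, from bench import state, cams, bot gives the robot as it stands.
- The arm moves only by the shell command python3 -m jog 'ROWS'. ROWS is JSON, one flat list of numbers, 7 for each row, row after row: the shift along the tool's x, y, z in mm, then the turn, a rotation vector about the tool's x, y, z in degrees, then the gripper's target within -1 to 1 (fully open at 1, half-way at 0, shut at -1). In form: [tx, ty, tz, wx, wy, wz, claw, tx, ty, tz, wx, wy, wz, claw, ...]. A call has 1 to 5 rows; each row shifts and turns the pose as measured when the row begins, along the tool's axes as they then stand; what a row does not reach is not made up. A row lasts 1/8 s, in which the tool goes at most 62.5 mm and 10.7 degrees, less where a joint would pass 70% of its speed; a pose out of reach is approached as far as the arm can. A call is refused whole if a number of a shift passes 62.5 or a number of a turn 10.7, either way. A call with a gripper value outside its range is refused whole. The fingers move at their own pace and stop on an object; the grip force is fixed at half the most. Time passes only in rows, so rows that do not move let the fingers close. It gives the time, the measured TCP pose, the force and the opening at its end, in the units of the state.
- state(): the state, without advancing time (a new reading comes with each control period).
- cams.get_image(name): name is "side" or "top"; returns a dict with "color" (480x640x3 uint8, red, green, blue), "camera_matrix" (3x3 intrinsics, pixels), "k1" (the pictures are not rectified: a ray, as slopes to the right and down, at radius r is drawn at 1 + k1 r^2 times it, then the intrinsics apply), "T" (4x4, takes a point from camera to world coordinates). Camera axes: x right, y up, looking along -z (the intrinsics and any distortion apply to the point x, -y, -z); pixel columns grow to the right and rows downward; lengths in m; the calibration is good to about 2 mm. A picture is of the moment at which its call begins. There is no depth.
- bot.sign_off(): hands the job in, once; it reports no verdict.
Trained networks look in a picture, given as the dict that the camera call returned (one of the last four; its "shot" number tells which), for a name from the list of things; names that differ only in an ending like _2 or _b are one class to them, and where a whole thing is asked for, a point or a joint stands for the part that bears it (a point fixed in the world has none). Each returns a list of dicts, best first, with "conf" (0 to 1); they miss things now and then, are a little off and sometimes report something else, mostly with a low value. They report only what shows in the picture. A call takes as long as a camera call.
- cams.recognise(picture, label): "position" ([column, row] in pixels, amid what is visible of it).
- cams.pinpoint(picture, label): "position" ([column, row] in pixels: a listed point, or the origin of a listed thing).
The state is a dict: "clock": time; "qpos": joint angles; "qd": joint speeds; "tau": joint torques, N m; "position": TCP position; "tcp_rot": TCP orientation; "contact_force": force on the tool from outside, world axes, zero at the start; "moment": the same for the moment, N m; "finger_gap": finger opening in m.
Only numpy, scipy, OpenCV 4.12 (cv2) and the standard library are available. Lean on these libraries where they do the work, as an engineer would, in place of code of your own. Each camera call takes 0.05 s, during which the arm holds its last target.

### The job

Take the short aluminium pylon tube from its wooden cradle, lay it gently in the V-block of the drilling jig and push it along the V, under the sprung roller, until its end bears firmly on the back stop, so that it rests on both flanks and on the stop. The stop is only nipped by its thumbscrew and must keep its setting: press the tube on it with about 10 N and never more than 20 N. Let go and leave the tube there, and leave the things lying around where they are.

Things in the scene. Friction and masses are not known exactly. Their poses are not given: they have to be found in the camera images.
- tube_center (a point): centre of the pylon tube (pylon_tube): a plain aluminium tube, 30 mm outside diameter, 150 mm long, both ends alike, 0.1 to 0.16 kg, lying level. This point is at half its length on its axis; x runs along the tube. It starts in the cradle, its axis 42 mm above the bench.
- cradle: plywood strip 76 mm long (x) and 64 mm wide, with two wooden notched saddles 22 mm either side of its middle (each 12 mm thick along x, 52 mm wide, top at 37 mm); fixed. The tube lies across both, along x, and sticks out 47 mm beyond each saddle. Origin: middle of the underside.
- drill_jig: the drilling jig, fixed: aluminium base 200 x 96 x 12 mm with a steel V-block 145 mm long, 56 mm wide, open upward and to the front. Origin: underside, below the V's middle line; x along the V, in the direction in which the tube is pushed; z up. The V-block runs from x = -90 to +55 mm. The axis of a tube resting on both flanks is at y = 0, 51 mm above the bench.
- v_entry (a point): the front end of the 90-degree V, on the axis of a seated tube; axes as the jig's. The flanks' upper edges lie 18 mm either side and 3 mm below this point. A tube lies stably if half its length or more is on the V-block; from above it can be laid with its leading end up to 95 mm past this point, more is under the roller.
- roller_spot (a point): where the roller bears on a seated tube: top of the tube, 108 mm past v_entry. The roller (24 mm diameter, 18 mm wide) hangs on a spring plunger in a gallows 134 mm high, post at jig y = -45 mm; empty, it hangs 3 mm too low and rises when the tube's end is pushed under it (a force peak); then it rolls, pressing 6 to 8 N, and the tube drags in the V with some 5 to 12 N until it meets the stop.
- stop_bracket (a point): bracket (20 mm thick along x) behind the V-block, on the seated tube's axis, 166 mm past v_entry; axes as the jig's. In it a thumbscrew nips back_stop, a steel rod along the axis with a flat round head of 28 mm diameter that faces v_entry. The head has been set to some place 118 to 138 mm past v_entry, which is not measured: feel for it, or look. It slips only above 30 N.
- marker: white marker pen with a black cap, 128 mm long, lying behind the jig; leave alone. Origin: underside.
- sanding_block: red-brown sanding block, 76 x 104 x 26 mm, lying behind the jig; leave alone. Origin: centre of the underside.
- glue_bottle: small white bottle with a red cap, 39 mm diameter, 110 mm high, standing behind the jig to the left; leave alone. Origin: centre of the underside.

How it is judged:
On the way, in this order (a step that is already met when the one before it is completed fails the run):
1. the tube lies in the V, on both flanks, along it (z of tube_center in the frame of drill_jig below 0.053 m and y of tube_center in the frame of drill_jig between -0.002 and 0.002 m and x of tube_center in the frame of drill_jig above -0.12 m and angle between the x axis of tube_center and the x axis of drill_jig, either way round below 0.04 rad), for 0.1 s.
2. the tube's end bears on the back stop with at least 4 N (contact force between pylon_tube and back_stop above 4 N), for 0.2 s.
At the end, for the whole second after the job is handed in: The tube is let go and at rest in the V: its axis along the V within 0.025 rad, within 1.5 mm of the V's middle and of its seated height (both flanks touch), its end within 1.5 mm of the back stop's face; sanding block, glue bottle and marker within 20 mm of where they lay (x of tube_center in the frame of back_stop above -0.0765 m and z of tube_center in the frame of drill_jig between 0.049 and 0.0525 m and y of tube_center in the frame of drill_jig between -0.0015 and 0.0015 m and angle between the x axis of tube_center and the x axis of drill_jig, either way round below 0.025 rad and linear speed of pylon_tube below 0.01 m/s and distance of each of marker, sanding_block, glue_bottle from where it was at the start of the episode below 0.02 m).
It fails at once if the tube presses on the back stop with more than 20 N (contact force between pylon_tube and back_stop above 20 N).
It fails at once if the tube is slammed or jammed into the jig (more than 60 N between tube and jig) (contact force between pylon_tube and drill_jig above 60 N).
It fails at once if the back stop is shifted from its setting by more than 3 mm (distance of back_stop from where it was at the start of the episode above 0.003 m).
It also fails if it takes over 67 s, if anything falls off the work surface, if the arm or the gripper's body presses on something with over 40 N, if the wrist force passes 120 N, or if a joint passes its speed limit or range.

## Working session

There is one attempt and no reset: what is moved stays moved. The work goes in short steps, Python scripts to look and compute and a shell command to move; the robot and the scene stay as the last step left them, time stands still between calls to the robot, and variables do not carry over. Pictures are saved under pics/ and viewed, and the job is handed in when it is done.

```bash
ls; mkdir -p pics; cat > h.py <<'E'
import numpy as np, cv2
from bench import state, cams, bot
def save(p,name): cv2.imwrite('pics/'+name,p['color'][:,:,::-1])
def ray(p,uv):
    K=np.array(p['camera_matrix']);k=p['k1']
    d=np.array([(uv[0]-K[0,2])/K[0,0],(uv[1]-K[1,2])/K[1,1]])
    s=d.copy()
    for _ in range(30): s=d/(1+k*(s@s))
    T=np.array(p['T']); return T[:3,3],T[:3,:3]@np.array([s[0],-s[1],-1])
def atz(p,uv,z):
    o,d=ray(p,uv); return o+d*(z-o[2])/d[2]
def proj(p,X):
    T=np.array(p['T']);K=np.array(p['camera_matrix']);c=T[:3,:3].T@(np.array(X)-T[:3,3])
    s=np.array([c[0],-c[1]])/-c[2]; s=s*(1+p['k1']*(s@s)); return K[:2,:2]@s+K[:2,2]
def tri(a,ua,b,ub):
    o1,d1=ray(a,ua);o2,d2=ray(b,ub);d1/=np.linalg.norm(d1);d2/=np.linalg.norm(d2)
    t=np.linalg.lstsq(np.c_[d1,-d2],o2-o1,rcond=None)[0]
    p,q=o1+t[0]*d1,o2+t[1]*d2
    return (p+q)/2,np.linalg.norm(p-q)
E
python3 - <<'E'
from h import *
np.set_printoptions(precision=4,suppress=True)
s=state();print(s)
P={n:cams.get_image(n) for n in('side','top')}
H=dict(tube_center=.042,cradle=0,drill_jig=0,v_entry=.051,roller_spot=.066,stop_bracket=.051,marker=0,sanding_block=0,glue_bottle=0)
for n,p in P.items(): save(p,n+'0.png');print(n,p['T'])
for l,z in H.items():
    u={}
    for n,p in P.items():
        r=cams.pinpoint(p,l)
        for q in r[:2]: print(l,n,np.round(q['position'],1),round(q['conf'],2),atz(p,q['position'],z))
        if r:u[n]=r[0]['position']
    if len(u)==2: print('   tri',*tri(P['side'],u['side'],P['top'],u['top']))
E
```

```text
pics
{'clock': 0.0, 'qpos': array([-1.4441,  0.4778,  0.0223,  1.5564, -0.0115,  1.1093, -0.0831]), 'qd': array([ 0.0004,  0.0016,  0.0015,  0.0016,  0.0007, -0.0019, -0.0005]), 'tau': array([ -0.0002, -58.2856,   1.5344, -27.2615,  -0.0544,   0.017 ,
         0.0002]), 'position': array([0.1569, 0.6559, 0.2297]), 'tcp_rot': array([[ 0.9726, -0.0003,  0.2326],
       [-0.2326, -0.0018,  0.9726],
       [ 0.0001, -1.    , -0.0018]]), 'contact_force': array([ 0.7658,  0.0511, -0.6262]), 'moment': array([-0.0022,  0.0118,  0.0095]), 'finger_gap': 0.08795725842715382}
side [[-0.9961  0.0348 -0.0815  0.5245]
 [-0.0865 -0.5834  0.8075  1.0343]
 [-0.0194  0.8114  0.5841  0.8281]
 [ 0.      0.      0.      1.    ]]
top [[ 0.0057  0.978  -0.2087  0.4327]
 [-1.      0.0067  0.004   0.0048]
 [ 0.0053  0.2087  0.978   1.0013]
 [ 0.      0.      0.      1.    ]]
tube_center side [376.5 185.5] 0.68 [ 0.5286 -0.2767  0.042 ]
tube_center top [466.3 295.3] 0.69 [ 0.535  -0.2908  0.042 ]
   tri [ 0.5323 -0.2933  0.0327] 0.007376327898025146
cradle side [374.3 195.9] 0.85 [ 0.5337 -0.2922  0.    ]
crad
[... 869 characters left out ...]
] 0.49 [ 0.5187 -0.0261  0.051 ]
stop_bracket top [254.2 280.9] 0.81 [0.5599 0.131  0.051 ]
   tri [0.5653 0.1315 0.0462] 0.009388698614614128
marker side [279.9 314. ] 0.69 [0.7169 0.1771 0.    ]
marker top [236.6 215.5] 0.62 [0.7078 0.1804 0.    ]
   tri [0.712  0.1801 0.0016] 0.00885809263501959
sanding_block side [286.8 262.3] 0.9 [ 0.7274  0.0064 -0.    ]
sanding_block top [320.6 204. ] 0.79 [0.7348 0.0001 0.    ]
   tri [ 0.7321  0.0003 -0.0037] 0.007413252130846078
glue_bottle side [287.2 345.5] 0.73 [0.6891 0.2637 0.    ]
glue_bottle top [197.2 219.6] 0.93 [0.6981 0.2643 0.    ]
glue_bottle top [252. 278.] 0.46 [0.5728 0.1426 0.    ]
   tri [0.6932 0.2639 0.0015] 0.008644126929816793
```

View pics/side0.png

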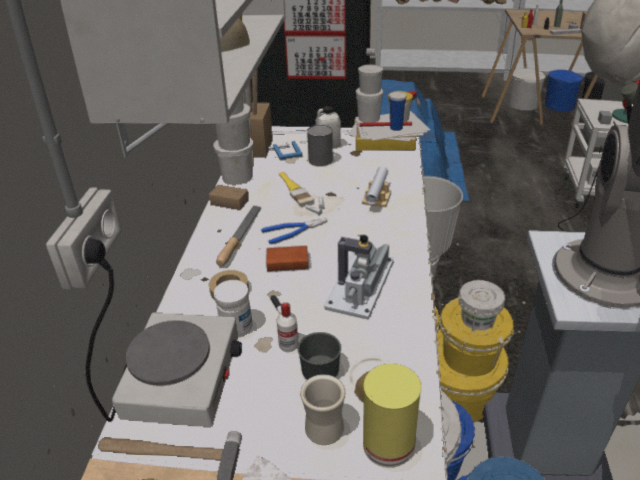

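View pics/top0.png

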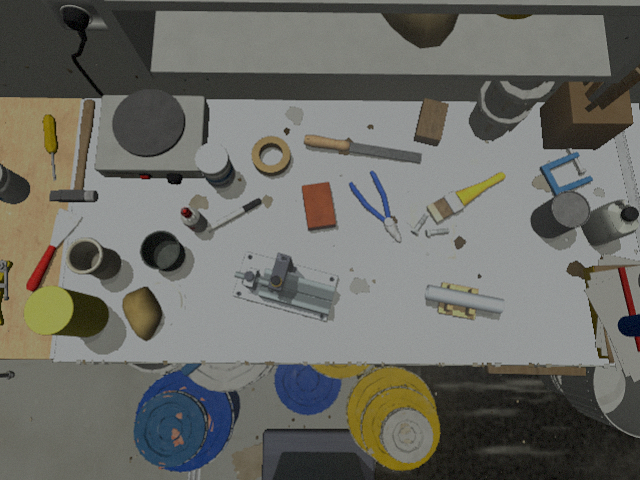

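Side: tube at about (377,185), jig (360,280). Top: tube from (427,293) to (503,305), V open to the right at (335,300), bracket at (245,277). The networks' points are consistent with this, so next I zoom to refine.

```bash
python3 - <<'E'
from h import *
p=cams.get_image('top');q=cams.get_image('side')
def z(p,c0,r0,c1,r1,f,n):
    im=cv2.resize(p['color'][r0:r1,c0:c1],None,fx=f,fy=f,interpolation=cv2.INTER_CUBIC);cv2.imwrite('pics/'+n,im[:,:,::-1])
z(p,225,240,345,330,6,'tz1.png');z(p,410,270,520,330,7,'tz2.png');z(q,320,225,400,320,6,'sz1.png');z(q,345,155,405,220,8,'sz2.png')
E
```

```text
(no output)
```

View pics/tz1.png

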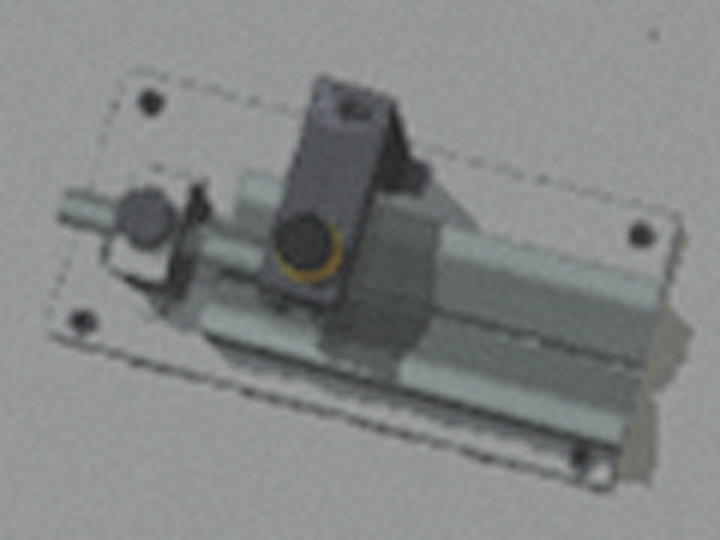

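View pics/tz2.png

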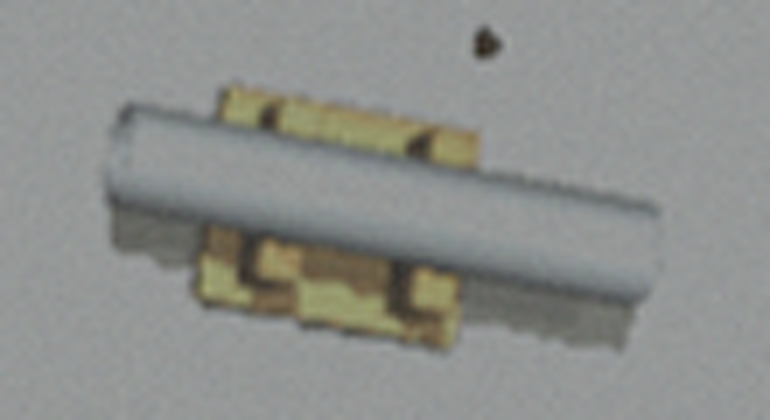

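View pics/sz1.png

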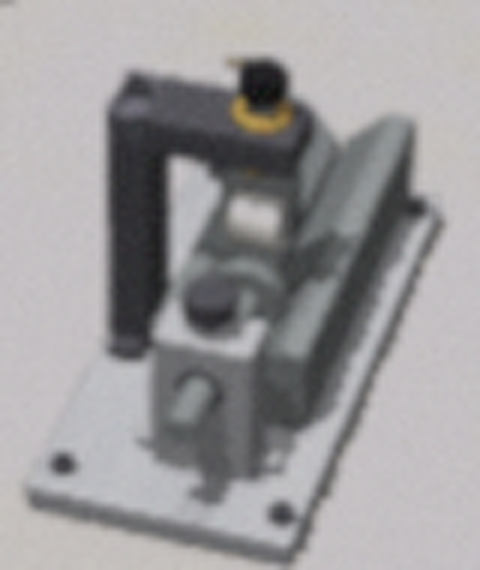

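View pics/sz2.png

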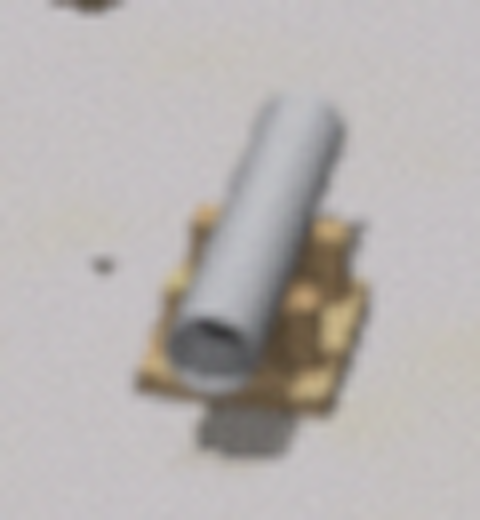

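```bash
cat > m.py <<'E'
from h import *
from scipy.optimize import least_squares
np.set_printoptions(precision=4,suppress=True)
p=cams.get_image('top');q=cams.get_image('side')
f=lambda a,s,o:np.array(a)/s+np.array(o)
T1=lambda *a:f(a,6,(225,240));T2=lambda *a:f(a,7,(410,270));S1=lambda *a:f(a,6,(320,225));S2=lambda *a:f(a,8,(345,155))
c=[atz(p,T1(*a),.012) for a in((130,68),(682,215),(610,490),(50,338))]
print('corners top',*c); print([np.linalg.norm(c[i]-c[(i+1)%4]) for i in range(4)],'centre',np.mean(c,0))
d=(c[0]+c[3]-c[1]-c[2])/2; print('yaw top',np.degrees(np.arctan2(d[1],d[0])))
a,b=atz(p,T1(640,363),.0298),atz(p,T1(440,315),.0298);print('groove',a,b,np.degrees(np.arctan2(*(b-a)[[1,0]])))
a,b=atz(p,T1(625,410+8),.048),atz(p,T1(660,285),.048);print('V front upper edges',a,b)
e=[atz(q,S1(*a),.012) for a in((28,488),(290,550),(440,215))]
print('corners side',*e,np.linalg.norm(e[0]-e[1]),np.linalg.norm(e[2]-e[1]),'centre',(e[0]+e[2])/2,np.degrees(np.arctan2(*(e[1]-e[2])[[1,0]])))
l=(atz(p,T2(125,105),.042)+atz(p,T2(112,205),.042))/2;r=(atz(p,T2(655,208),.042)+atz(p,T2(640,300),.042))/2
print('tube top',l,r,np.linalg.norm(l-r),(l+r)/2,np.degrees(np.arctan2(*(l-r)[[1,0]])))
n=atz(q,S2(212,352),.042);g=(atz(q,S2(270,98),.042)+atz(q,S2(345,130),.042))/2
print('tube side',n,g,np.linalg.norm(n-g),(n+g)/2,np.degrees(np.arctan2(*(n-g)[[1,0]])))
E
python3 m.py
```

```text
corners top [0.6272 0.154  0.012 ] [ 0.5768 -0.038   0.012 ] [ 0.483  -0.0135  0.012 ] [0.5331 0.1778 0.012 ]
[np.float64(0.19855931569442645), np.float64(0.09701900925578213), np.float64(0.19772816968790272), np.float64(0.09702410494132517)] centre [0.555  0.0701 0.012 ]
yaw top 75.30891457394276
groove [ 0.5242 -0.0231  0.0298] [0.5398 0.0441 0.0298] 76.87601211357814
V front upper edges [ 0.5045 -0.0177  0.048 ] [ 0.5482 -0.0292  0.048 ]
corners side [0.6253 0.1607 0.012 ] [0.5347 0.1853 0.012 ] [0.4842 0.001  0.012 ] 0.09391014998774545 0.1910958100098775 centre [0.5548 0.0809 0.012 ] 74.6724519954058
tube top [ 0.5409 -0.2126  0.042 ] [ 0.5138 -0.3614  0.042 ] 0.15123189088209016 [ 0.5273 -0.287   0.042 ] 79.67181752491277
tube side [ 0.54   -0.2097  0.042 ] [ 0.5113 -0.3645  0.042 ] 0.1574275579483405 [ 0.5257 -0.2871  0.042 ] 79.52540403309989
```

```bash
cat > fit.py <<'E'
from m import *
# jig-frame line features: (y,z, pixel pts) ; points (x,y,z,pix)
L=[(-.028,.048,[(440,225),(665,275)]),(-.018,.048,[(440,258),(658,305)]),(.018,.048,[(405,360),(632,408)]),(.028,.048,[(400,390),(618,440)]),(0,.0298,[(440,315),(640,363)])]
Pt=[(-.09,-.018,.048,(658,305)),(-.09,.018,.048,(632,408)),(-.09,-.028,.048,(667,275)),(-.09,.028,.048,(618,440)),(.055,-.028,.048,(240,180))]
def J(v,X):
    c,s=np.cos(v[2]),np.sin(v[2]); return np.array([v[0]+c*X[0]-s*X[1],v[1]+s*X[0]+c*X[1],X[2]])
def res(v):
    r=[]
    for y,z,pp in L:
        for a in pp:
            w=atz(p,T1(*a),z); dx,dy=w[0]-v[0],w[1]-v[1]
            r.append((-np.sin(v[2])*dx+np.cos(v[2])*dy)-y)
    for x,y,z,a in Pt:
        w=atz(p,T1(*a),z); dx,dy=w[0]-v[0],w[1]-v[1]
        r.append((np.cos(v[2])*dx+np.sin(v[2])*dy)-x)
    return np.array(r)
s=least_squares(res,[.55,.065,1.31]);v=s.x
print('jig',v[:2],np.degrees(v[2]),'res mm',s.fun*1e3,'v_entry',J(v,(-.09,0,.051)),'bracket',J(v,(.076,0,.051)))
def draw(pic,o,sz,fct,n):
    im=cv2.resize(pic['color'][o[1]:o[1]+sz[1],o[0]:o[0]+sz[0]],None,fx=fct,fy=fct,interpolation=cv2.INTER_CUBIC)[:,:,::-1].copy()
    def ln(A,B,col):
        a,b=[tuple(int(t) for t in (proj(pic,J(v,X))-o+.5)*fct) for X in(A,B)];cv2.line(im,a,b,col,1)
    for y,z in((-.028,.048),(-.018,.048),(.018,.048),(.028,.048),(0,.0298)): ln((-.09,y,z),(.055,y,z),(0,0,255))
    for y in(-.028,.018): ln((-.09,y,.048),(-.09,y+.01,.048),(0,0,255))
    for y in(-.048,.048): ln((-.1,y,.012),(.1,y,.012),(0,200,0))
    ln((-.09,0,.051),(.12,0,.051),(255,0,0))
    cv2.imwrite('pics/'+n,im)
draw(p,np.array((225,240)),(120,90),6,'ov_t.png');draw(q,np.array((320,225)),(80,95),6,'ov_s.png')
E
python3 fit.py
```

```text
corners top [0.6272 0.154  0.012 ] [ 0.5768 -0.038   0.012 ] [ 0.483  -0.0135  0.012 ] [0.5331 0.1778 0.012 ]
[np.float64(0.19855931569442645), np.float64(0.09701900925578213), np.float64(0.19772816968790272), np.float64(0.09702410494132517)] centre [0.555  0.0701 0.012 ]
yaw top 75.30891457394276
groove [ 0.5242 -0.0231  0.0298] [0.5398 0.0441 0.0298] 76.87601211357814
V front upper edges [ 0.5045 -0.0177  0.048 ] [ 0.5482 -0.0292  0.048 ]
corners side [0.6253 0.1607 0.012 ] [0.5347 0.1853 0.012 ] [0.4842 0.001  0.012 ] 0.09391014998774545 0.1910958100098775 centre [0.5548 0.0809 0.012 ] 74.6724519954058
tube top [ 0.5409 -0.2126  0.042 ] [ 0.5138 -0.3614  0.042 ] 0.15123189088209016 [ 0.5273 -0.287   0.042 ] 79.67181752491277
tube side [ 0.54   -0.2097  0.042 ] [ 0.5113 -0.3645  0.042 ] 0.1574275579483405 [ 0.5257 -0.2871  0.042 ] 79.52540403309989
jig [0.5439 0.0638] 77.19180737508421 res mm [ 0.3864 -0.3845  1.0809 -0.1632  0.4321 -1.2615  0.3347 -0.0835 -0.3609
  0.0195 -0.5513  0.271  -1.2528  2.4089 -0.8758] v_entry [ 0.524  -0.0239  0.051 ] bracket [0.5608 0.1379 0.051 ]
```

```bash
python3 -c "
import cv2,numpy as np
a=cv2.imread('pics/ov_t.png');b=cv2.imread('pics/ov_s.png')
a=cv2.resize(a,(600,450));b=b[:450,:];
o=np.zeros((450,1080,3),np.uint8);o[:,:600]=a;o[:,600:1080]=b;cv2.imwrite('pics/ov.png',cv2.resize(o,(800,333)))"
```

```text
(no output)
```

View pics/ov_t.png

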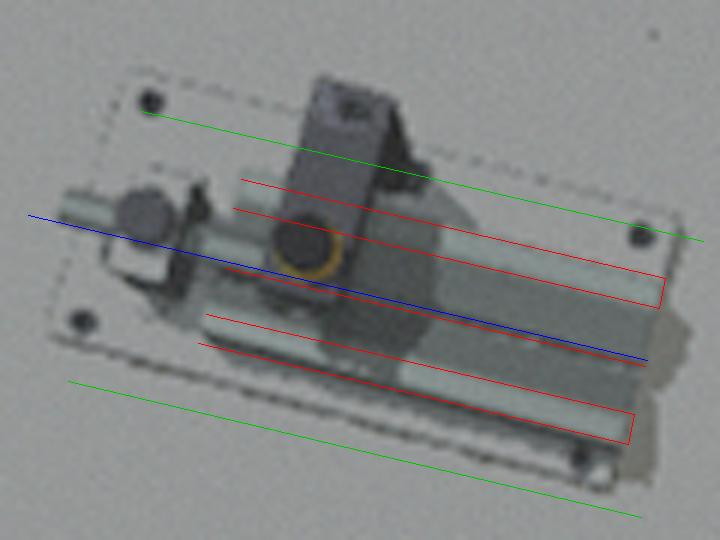

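View pics/ov_s.png

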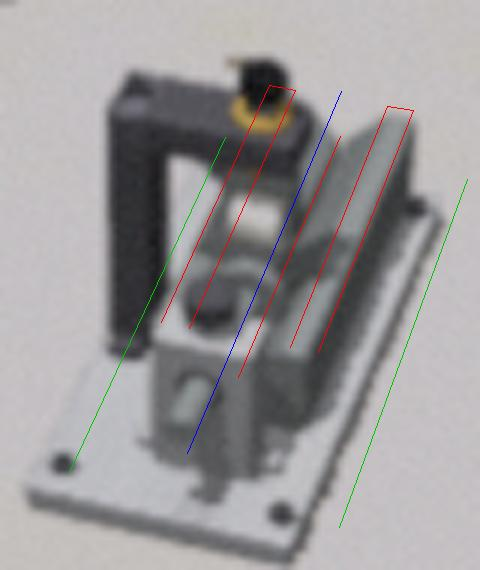

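The overlay shows the yaw about 1.5° too high: the stop rod at (70,210) in the crop should lie on the axis. I'll refit with the rod, the plate edge direction and both cameras.

```bash
cat > fit2.py <<'E'
from fit import *
LS=[(.028,.048,[(413,120),(308,356)]),(.018,.048,[(385,118),(272,350)]),(0,.051,[(188,402),(258,285)])]
PS=[(.055,.028,.048,(306,358)),(-.09,.028,.048,(413,118))]
LT=L+[(0,.051,[(65,207),(230,247)])]
# plate edges: parallel pairs only, unknown y offset v[3], x offset v[4]
CT=[(.1,-.048,(130,68)),(-.1,-.048,(682,215)),(-.1,.048,(610,490)),(.1,.048,(50,338))]
CS=[(.1,-.048,(28,488)),(.1,.048,(290,550)),(-.1,.048,(440,215))]
def loc(v,w,o): 
    dx,dy=w[0]-v[0]-o[0],w[1]-v[1]-o[1];c,s=np.cos(v[2]),np.sin(v[2]);return c*dx+s*dy,-s*dx+c*dy
def res2(u):
    v=u[:3];r=[]
    for pic,LL,PP,CC,F,o in((p,LT,Pt,CT,T1,u[5:7]),(q,LS,PS,CS,S1,u[7:9])):
        for y,z,pp in LL:
            r+=[loc(v,atz(pic,F(*a),z),o)[1]-y for a in pp]
        for x,y,z,a in PP: r.append(loc(v,atz(pic,F(*a),z),o)[0]-x)
        for x,y,a in CC:
            w=loc(v,atz(pic,F(*a),.012),o); r+=[w[0]-x-u[3],w[1]-y-u[4]]
    return np.r_[np.array(r)/.0015,u[5:]/.002]
s=least_squares(res2,[.55,.065,1.31,0,0,0,0,0,0],loss='soft_l1');u=s.x;v=u[:3]
print('JIG',v[:2],np.degrees(v[2]),'plateoff',u[3:5],'cam',u[5:],'\n',s.fun*1.5)
print('v_entry',J(v,(-.09,0,.051)),'bracket',J(v,(.076,0,.051)))
import fit
fit.v=v
draw(p,np.array((225,240)),(120,90),6,'ov_t2.png');draw(q,np.array((320,225)),(80,95),6,'ov_s2.png')
E
python3 fit2.py | sed -n '/JIG/,$p'
```

```text
JIG [0.5457 0.0661] 75.3640899845999 plateoff [ 0.0095 -0.007 ] cam [ 0.0001 -0.0027 -0.0001  0.0027] 
 [ 1.8479 -1.3587  2.454  -1.1408  1.8903 -2.2306  1.764  -0.9901  0.8984
 -0.9224  0.5632 -0.7793  0.0943 -0.197  -0.276   1.5833 -0.0186 -1.1779
 -0.8704  0.2629 -0.6786  0.3069  0.3404 -1.965   0.1505  0.1523  0.5925
 -0.113  -2.0232 -2.141   2.2429 -0.8957  0.0714 -0.447   0.9995  0.5374
 -1.0956  9.4556  1.2112  0.0875 -2.0461 -0.0875  2.0461]
v_entry [ 0.5229 -0.021   0.051 ] bracket [0.5649 0.1396 0.051 ]
```

View pics/ov_t2.png

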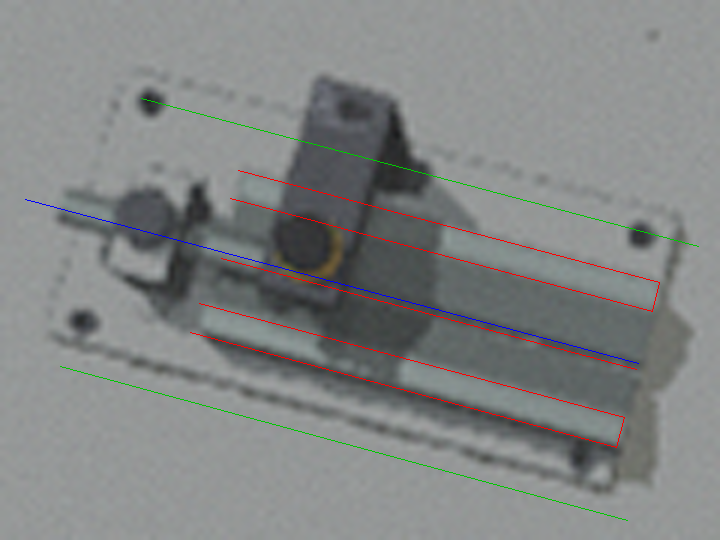

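View pics/ov_s2.png

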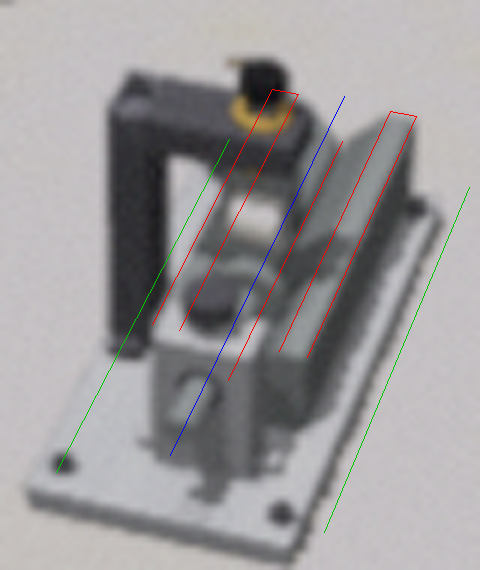

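Good fit: v_entry ≈ (0.523, -0.022), V yaw ≈ 75.5°. The tube is at (0.526, -0.287), yaw 79.6°. Plan: grip the tail overhang, lay the tube with its leading end about 85 mm past v_entry, release, then push the tail face with closed fingers. A helper works out the rows and I type them.

```bash
cat > plan.py <<'E'
# usage: plan.py x y z jawdeg  N  [polar]  -> suggested rows (tool frame) ; tool vertical
import sys
from h import *
from scipy.spatial.transform import Rotation as R
def run(x,y,z,jaw,N,polar=True):
    s=state();P=np.array(s['position']);M=np.array(s['tcp_rot'])
    a=np.radians(jaw);Z=np.array([np.cos(a),np.sin(a),0]);Y=np.array([0,0,-1.]);G=np.c_[np.cross(Y,Z),Y,Z]
    rv=R.from_matrix(M.T@G).as_rotvec()
    def pt(t):
        if not polar: return P+t*(np.array([x,y,z])-P)
        r0,r1=np.hypot(*P[:2]),np.hypot(x,y);a0,a1=np.arctan2(P[1],P[0]),np.arctan2(y,x)
        r=r0+t*(r1-r0);aa=a0+t*(a1-a0);return np.array([r*np.cos(aa),r*np.sin(aa),P[2]+t*(z-P[2])])
    print('t',s['clock'],'P',P.round(4),'jaw',np.degrees(np.arctan2(M[1,2],M[0,2])).round(2),'ydown',M[:,1].round(3),'F',np.round(s['contact_force'],1),'gap',round(s['finger_gap'],4))
    for i in range(N):
        Mi=M@R.from_rotvec(rv*i/N).as_matrix()
        d=Mi.T@(pt((i+1)/N)-pt(i/N))*1000
        print(np.round(d,1),np.round(np.degrees(rv)/N,2))
v=list(map(float,sys.argv[1:5]));run(*v,int(sys.argv[5]),len(sys.argv)>6)
E
cat > tgt.py <<'E'
import numpy as np
t=np.array([.5265,-.287]);a=np.radians(79.6);u=np.array([np.cos(a),np.sin(a)])
for o in(-.045,-.04): print('grip',o,t+o*u)
E
python3 tgt.py; python3 plan.py 0.518 -0.331 0.2 -10.4 28 polar
```

```text
grip -0.045 [ 0.51837664 -0.33126072]
grip -0.04 [ 0.51927923 -0.32634286]
t 1.4 P [0.1571 0.6565 0.2307] jaw 76.55 ydown [ 0.  0. -1.] F [-0.4 -0.3  0.7] gap 0.0875
[45.7  1.1 -3.7] [-0.    3.11 -0.  ]
[45.5  1.1 -4.3] [-0.    3.11 -0.  ]
[45.3  1.1 -5. ] [-0.    3.11 -0.  ]
[45.1  1.1 -5.6] [-0.    3.11 -0.  ]
[44.9  1.1 -6.2] [-0.    3.11 -0.  ]
[44.6  1.1 -6.8] [-0.    3.11 -0.  ]
[44.4  1.1 -7.4] [-0.    3.11 -0.  ]
[44.1  1.1 -8. ] [-0.    3.11 -0.  ]
[43.9  1.1 -8.6] [-0.    3.11 -0.  ]
[43.6  1.1 -9.1] [-0.    3.11 -0.  ]
[43.3  1.1 -9.7] [-0.    3.11 -0.  ]
[ 43.1   1.1 -10.3] [-0.    3.11 -0.  ]
[ 42.8   1.1 -10.9] [-0.    3.11 -0.  ]
[ 42.5   1.1 -11.4] [-0.    3.11 -0.  ]
[ 42.2   1.1 -12. ] [-0.    3.11 -0.  ]
[ 41.9   1.1 -12.5] [-0.    3.11 -0.  ]
[ 41.5   1.1 -13.1] [-0.    3.11 -0.  ]
[ 41.2   1.1 -13.6] [-0.    3.11 -0.  ]
[ 40.9   1.1 -14.1] [-0.    3.11 -0.  ]
[ 40.5   1.1 -14.6] [-0.    3.11 -0.  ]
[ 40.2   1.1 -15.2] [-0.    3.11 -0.  ]
[ 39.8   1.1 -15.7] [-0.    3.11 -0.  ]
[ 39.5   1.1 -16.2] [-0.    3.11 -0.  ]
[ 39.1   1.1 -16.7] [-0.    3.11 -0.  ]
[ 38.7   1.1 -17.1] [-0.    3.11 -0.  ]
[ 38.4   1.1 -17.6] [-0.    3.11 -0.  ]
[ 38.    1.1 -18.1] [-0.    3.11 -0.  ]
[ 37.6   1.1 -18.6] [-0.    3.11 -0.  ]
```

```bash
python3 -m jog '[45,-6,-4,0,3.1,0,1, 45,-6,-4,0,3.1,0,1, 45,-6,-5,0,3.1,0,1, 45,0,-6,0,3.1,0,1, 45,0,-6,0,3.1,0,1]' && python3 -m jog '[45,0,-7,0,3.1,0,1, 45,0,-7,0,3.1,0,1, 44,0,-8,0,3.1,0,1, 44,0,-9,0,3.1,0,1, 44,0,-9,0,3.1,0,1]' && python3 plan.py 0.518 -0.331 0.2 -10.4 18 polar | head -8
```

```text
clock: 2.02
position: [0.3597, 0.5583, 0.2486]
tcp_rot: [[0.876, -0.002, 0.483], [-0.483, 0.002, 0.876], [-0.003, -1.0, 0.0]]
contact_force: [0.1, 0.0, -0.1]
finger_gap: 0.0878
clock: 2.65
position: [0.5229, 0.3935, 0.2482]
tcp_rot: [[0.709, -0.001, 0.705], [-0.705, 0.003, 0.709], [-0.003, -1.0, 0.001]]
contact_force: [0.6, 0.7, 0.1]
finger_gap: 0.0877
t 2.65 P [0.5229 0.3935 0.2482] jaw 45.13 ydown [-0.001  0.003 -1.   ] F [0.6 0.7 0.1] gap 0.0877
[43.   2.5 -9.9] [ 0.    3.09 -0.01]
[ 42.7   2.5 -10.5] [ 0.    3.09 -0.01]
[ 42.4   2.5 -11. ] [ 0.    3.09 -0.01]
[ 42.1   2.6 -11.5] [ 0.    3.09 -0.01]
[ 41.8   2.6 -12.1] [ 0.    3.09 -0.01]
[ 41.5   2.6 -12.6] [ 0.    3.09 -0.01]
[ 41.2   2.6 -13.1] [ 0.    3.09 -0.01]
```

```bash
python3 -m jog '[43,0,-10,0,3.1,0,1, 43,0,-10,0,3.1,0,1, 42,0,-11,0,3.1,0,1, 42,0,-11,0,3.1,0,1, 42,0,-12,0,3.1,0,1]' && python3 -m jog '[42,0,-12,0,3.1,0,1, 41,0,-13,0,3.1,0,1, 41,0,-13,0,3.1,0,1, 41,0,-14,0,3.1,0,1, 40,0,-15,0,3.1,0,1]' && python3 -m jog '[40,0,-15,0,3.1,0,1, 40,0,-16,0,3.1,0,1, 39,0,-16,0,3.1,0,1, 39,0,-17,0,3.1,0,1, 38,0,-17,0,3.1,0,1]' && python3 plan.py 0.518 -0.331 0.2 -10.4 4 
```

```text
clock: 3.28
position: [0.6167, 0.189, 0.2479]
tcp_rot: [[0.487, 0.0, 0.874], [-0.874, 0.004, 0.487], [-0.003, -1.0, 0.002]]
contact_force: [0.9, -0.1, 1.1]
finger_gap: 0.088
clock: 3.9
position: [0.6354, -0.0316, 0.2475]
tcp_rot: [[0.227, 0.002, 0.974], [-0.974, 0.004, 0.227], [-0.004, -1.0, 0.003]]
contact_force: [0.2, -0.1, 0.1]
finger_gap: 0.0879
clock: 4.53
position: [0.5773, -0.2414, 0.2469]
tcp_rot: [[-0.049, 0.004, 0.999], [-0.999, 0.004, -0.049], [-0.004, -1.0, 0.004]]
contact_force: [-0.5, 0.3, -0.8]
finger_gap: 0.0879
t 4.525 P [ 0.5773 -0.2414  0.2469] jaw -2.83 ydown [ 0.004  0.004 -1.   ] F [-0.5  0.3 -0.8] gap 0.0879
[ 23.2  11.6 -13.8] [-0.06  1.89 -0.07]
[ 23.6  11.6 -13. ] [-0.06  1.89 -0.07]
[ 24.   11.7 -12.2] [-0.06  1.89 -0.07]
[ 24.4  11.7 -11.4] [-0.06  1.89 -0.07]
```

```bash
python3 -m jog '[23,20,-14,-0.1,1.9,-0.1,1, 24,20,-13,-0.1,1.9,-0.1,1, 24,20,-12,0,1.9,-0.1,1, 24,20,-11,0,1.9,0,1, 0,20,0,0,0,0,1]' && python3 plan.py 0.518 -0.331 0.14 -10.4 1
cat > look.py <<'E'
import sys
from h import *
t=sys.argv[1]
p=cams.get_image('top');q=cams.get_image('side')
X=np.array(list(map(float,sys.argv[2:5])))
def z(p,w=100,h=75):
    c=proj(p,X).astype(int);x=max(0,min(640-w,c[0]-w//2));y=max(0,min(480-h,c[1]-h//2))
    return cv2.resize(p['color'][y:y+h,x:x+w],(600,450),interpolation=cv2.INTER_CUBIC),(x,y)
a,oa=z(p);b,ob=z(q);print('top off',oa,'side off',ob,'scale 6')
cv2.imwrite(f'pics/{t}_t.png',a[:,:,::-1]);cv2.imwrite(f'pics/{t}_s.png',b[:,:,::-1])
E
python3 look.py a 0.525 -0.30 0.06
```

```text
clock: 5.15
position: [0.5155, -0.3388, 0.1468]
tcp_rot: [[-0.192, 0.006, 0.981], [-0.981, -0.004, -0.192], [0.003, -1.0, 0.006]]
contact_force: [-0.3, 0.0, -0.7]
finger_gap: 0.0881
t 5.15 P [ 0.5155 -0.3388  0.1468] jaw -11.07 ydown [ 0.006 -0.004 -1.   ] F [-0.3  0.  -0.7] gap 0.0881
[-8.2  6.8  0.9] [-0.37 -0.67  0.19]
top off (np.int64(424), np.int64(262)) side off (np.int64(328), np.int64(138)) scale 6
```

View pics/a_t.png

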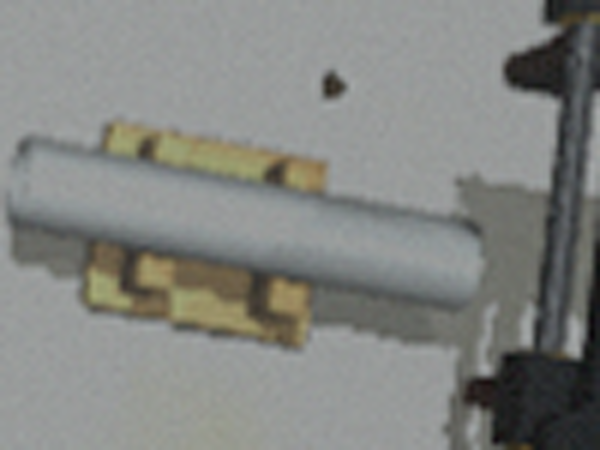

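View pics/a_s.png

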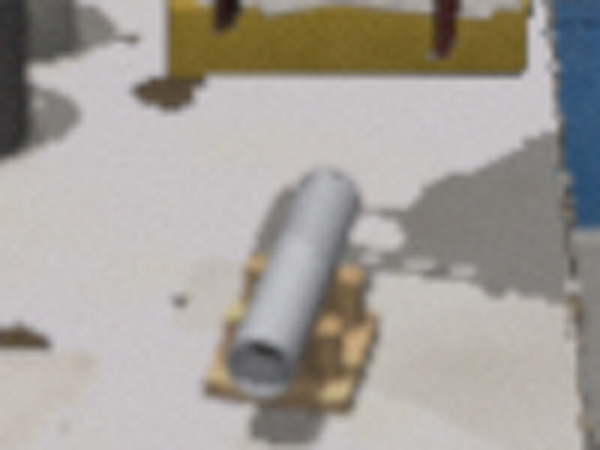

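```bash
python3 - <<'E'
from h import *
p=cams.get_image('top');q=cams.get_image('side');save(p,'b_t.png');save(q,'b_s.png')
P=state()['position'];print(P)
for z in (0,.1): print(proj(p,P+[0,0,z]),proj(q,P+[0,0,z]))
E
```

```text
[ 0.51752198 -0.33591908  0.14719758]
[510.25959019 299.13456254] [382.25497607 139.30700639]
[535.20616732 292.95332343] [383.46336199 103.49000674]
```

View pics/b_t.png

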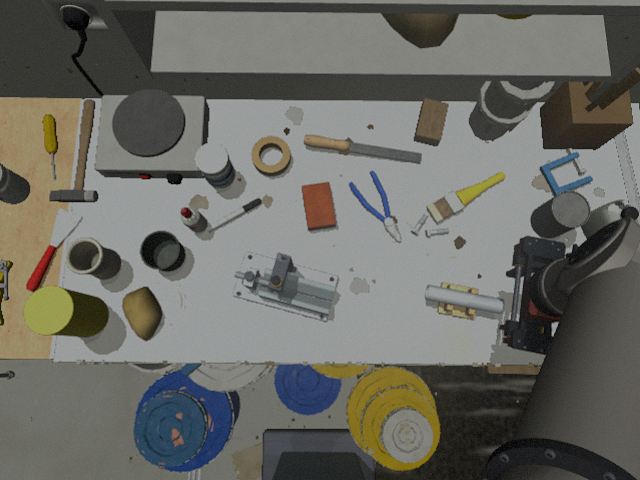

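View pics/b_s.png

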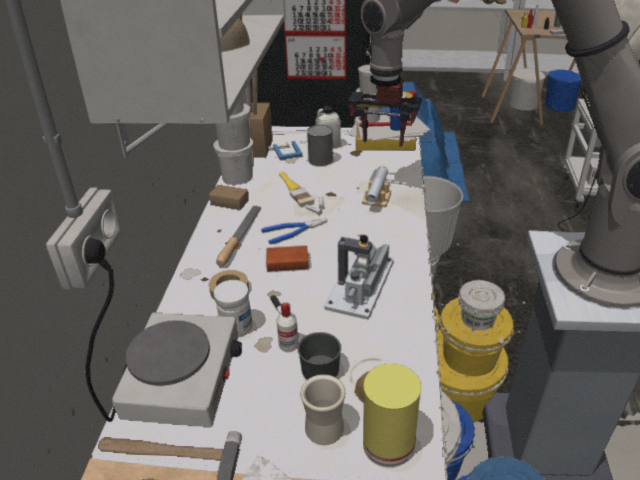

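Side view: the fingertips straddle column 384, on the tube's line (TCP predicted at 382). Top view agrees. Descending.

```bash
python3 plan.py 0.518 -0.331 0.031 -10.4 5; python3 -m jog '[-2,20,0,0,-0.2,0,1, -2,20,0,0,-0.1,0,1, -1,20,0,0,0,0,1, 0,20,0,0,0,0,1, 0,14,0,0,0,0,1]'; python3 plan.py 0.518 -0.331 0.031 -10.4 2
```

```text
t 5.35 P [ 0.5175 -0.3359  0.1472] jaw -10.79 ydown [ 0.006 -0.003 -1.   ] F [ 0.2 -0.2  0.2] gap 0.0875
[-1.  23.2 -0.2] [-0.07 -0.08  0.02]
[-1.  23.2 -0.2] [-0.07 -0.08  0.02]
[-1.  23.2 -0.2] [-0.07 -0.08  0.02]
[-1.  23.2 -0.1] [-0.07 -0.08  0.02]
[-1.  23.2 -0.1] [-0.07 -0.08  0.02]
clock: 5.98
position: [0.5231, -0.3293, 0.0506]
tcp_rot: [[-0.176, 0.012, 0.984], [-0.984, -0.004, -0.176], [0.002, -1.0, 0.012]]
contact_force: [-0.3, 0.7, 1.3]
finger_gap: 0.0881
t 5.975 P [ 0.5231 -0.3293  0.0506] jaw -10.16 ydown [ 0.012 -0.004 -1.   ] F [-0.3  0.7  1.3] gap 0.0881
[ 1.3  9.8 -2.5] [-0.35  0.12  0.05]
[ 1.3  9.8 -2.4] [-0.35  0.12  0.05]
```

```bash
python3 -m jog '[1,10,-3,-0.3,0,0,1, 1,9,-2,-0.3,0,0,1]'; python3 plan.py 0.518 -0.331 0.031 -10.4 1; python3 look.py c 0.525 -0.30 0.06
```

```text
clock: 6.22
position: [0.5178, -0.3305, 0.03]
tcp_rot: [[-0.176, 0.0, 0.984], [-0.984, -0.002, -0.176], [0.002, -1.0, 0.001]]
contact_force: [0.8, 0.9, 0.4]
finger_gap: 0.088
t 6.225 P [ 0.5178 -0.3305  0.03  ] jaw -10.15 ydown [ 0.    -0.002 -1.   ] F [0.8 0.9 0.4] gap 0.088
[ 0.4 -1.   0.3] [-0.05  0.25  0.11]
top off (np.int64(424), np.int64(262)) side off (np.int64(328), np.int64(138)) scale 6
```

View pics/c_s.png

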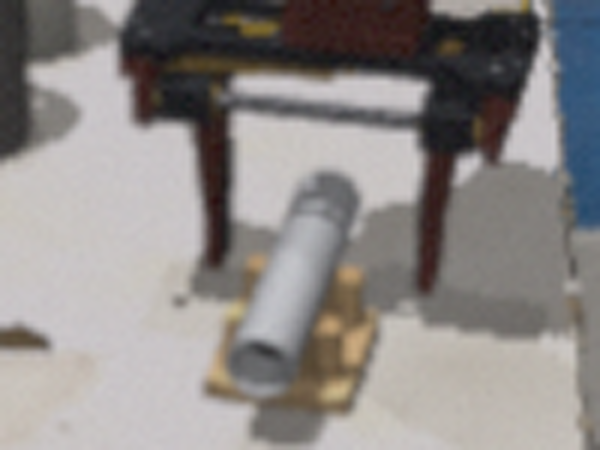

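View pics/c_t.png

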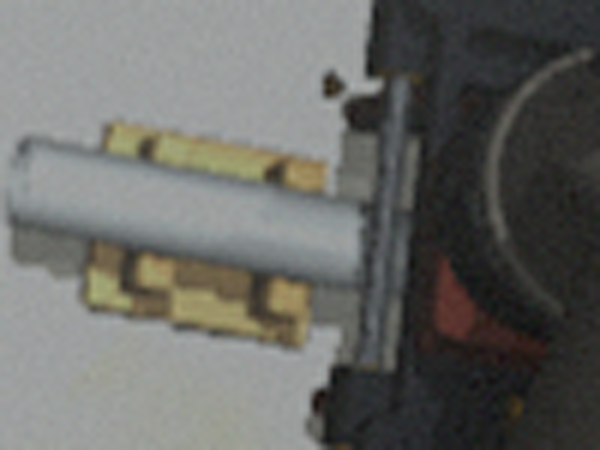

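The fingers straddle the tube's tail end evenly: tips at (215,265) and (427,290), tube at about (320,240). Closing.

```bash
python3 -m jog '[0,0,0,0,0,0,-1, 0,0,0,0,0,0,-1, 0,0,0,0,0,0,-1, 0,0,0,0,0,0,-1, 0,0,0,0,0,0,-1]'; python3 plan.py 0.518 -0.331 0.031 -10.4 1;python3 -m jog '[0,0,0,0,0,0,-1, 0,0,0,0,0,0,-1, 0,-10,0,0,0,0,-1, 0,-20,0,0,0,0,-1, 0,-20,0,0,0,0,-1]';python3 plan.py 0.518 -0.331 0.1 -10.4 1
```

```text
clock: 6.95
position: [0.5184, -0.331, 0.0313]
tcp_rot: [[-0.176, 0.002, 0.984], [-0.984, -0.003, -0.176], [0.002, -1.0, 0.003]]
contact_force: [0.5, 0.3, 0.4]
finger_gap: 0.0414
t 6.95 P [ 0.5184 -0.331   0.0313] jaw -10.16 ydown [ 0.002 -0.003 -1.   ] F [0.5 0.3 0.4] gap 0.0414
[ 0.1  0.3 -0.4] [-0.15  0.24  0.13]
clock: 7.58
position: [0.5174, -0.3304, 0.0831]
tcp_rot: [[-0.177, -0.0, 0.984], [-0.984, -0.002, -0.177], [0.002, -1.0, 0.0]]
contact_force: [-0.1, 0.1, -0.7]
finger_gap: 0.0292
t 7.575 P [ 0.5174 -0.3304  0.0831] jaw -10.17 ydown [-0.    -0.002 -1.   ] F [-0.1  0.1 -0.7] gap 0.0292
[  0.5 -16.9   0.7] [-0.    0.23  0.11]
```

```bash
python3 -m jog '[0,-35,0,0,0,0,-1, 0,-35,0,0,0,0,-1]'; python3 plan.py 0.5144 -0.055 0.15 -14.5 8 polar; python3 look.py d 0.525 -0.30 0.12
```

```text
clock: 7.82
position: [0.5165, -0.3299, 0.1566]
tcp_rot: [[-0.177, -0.001, 0.984], [-0.984, -0.001, -0.177], [0.001, -1.0, -0.001]]
contact_force: [0.5, -0.1, -1.3]
finger_gap: 0.0293
t 7.825 P [ 0.5165 -0.3299  0.1566] jaw -10.19 ydown [-0.001 -0.001 -1.   ] F [ 0.5 -0.1 -1.3] gap 0.0293
[-37.    0.8   1.2] [0.01 0.54 0.01]
[-36.3   0.8  -1.4] [0.01 0.54 0.01]
[-35.5   0.8  -4. ] [0.01 0.54 0.01]
[-34.5   0.8  -6.5] [0.01 0.54 0.01]
[-33.3   0.8  -8.9] [0.01 0.54 0.01]
[-31.9   0.8 -11.1] [0.01 0.54 0.01]
[-30.4   0.8 -13.2] [0.01 0.54 0.01]
[-28.7   0.8 -15.1] [0.01 0.54 0.01]
top off (np.int64(434), np.int64(259)) side off (np.int64(328), np.int64(117)) scale 6
```

View pics/d_s.png

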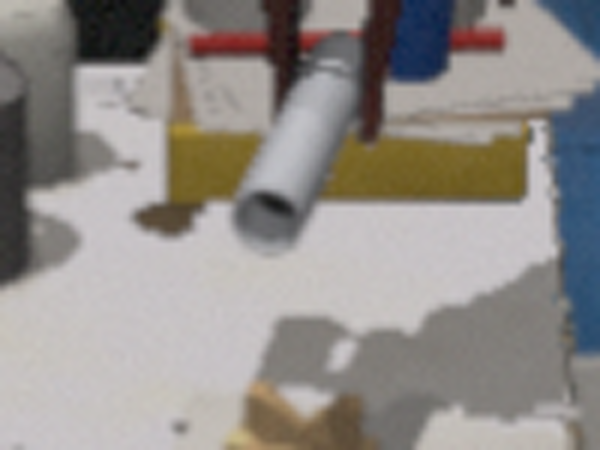

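View pics/d_t.png

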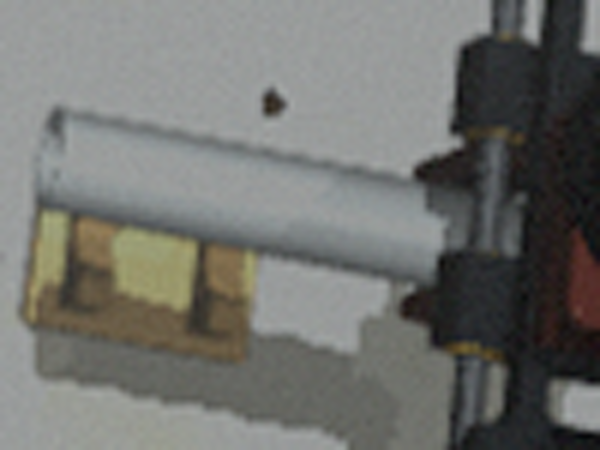

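The tube is held. Its leading end is at about (48,157) in the top crop and (270,220) in the side crop. Checking for sag, then moving on.

```bash
python3 - <<'E'
from h import *
p=cams.get_image('top');q=cams.get_image('side')
a=np.array((48,157))/6+(434,259);b=np.array((270,220))/6+(328,117)
print(atz(p,a,.1676),atz(q,b,.1676),tri(p,a,q,b))
E
python3 -m jog '[-37,0,1,0,0.5,0,-1, -36,0,-1,0,0.5,0,-1, -35,0,-4,0,0.5,0,-1, -34,0,-6,0,0.5,0,-1, -33,0,-9,0,0.5,0,-1]';python3 plan.py 0.5144 -0.055 0.13 -14.5 3
```

```text
[ 0.53897353 -0.21085537  0.1676    ] [ 0.53925144 -0.21619557  0.1676    ] (array([ 0.5388762 , -0.21006195,  0.17078567]), np.float64(0.000613773253534719))
clock: 8.65
position: [0.5277, -0.1506, 0.1501]
tcp_rot: [[-0.226, -0.011, 0.974], [-0.974, -0.001, -0.226], [0.003, -1.0, -0.01]]
contact_force: [1.2, 0.4, -1.4]
finger_gap: 0.0293
t 8.65 P [ 0.5277 -0.1506  0.1501] jaw -13.07 ydown [-0.011 -0.001 -1.   ] F [ 1.2  0.4 -1.4] gap 0.0293
[-30.1   6.7 -11.4] [0.19 0.48 0.06]
[-30.    6.7 -11.7] [0.19 0.48 0.06]
[-29.9   6.7 -12. ] [0.19 0.48 0.06]
```

```bash
python3 -m jog '[-30,6,-11,0.2,0.5,0,-1, -30,6,-12,0.2,0.5,0,-1, -29,6,-12,0.2,0.5,0.1,-1, 0,0,0,0,0,0,-1, 0,0,0,0,0,0,-1]';python3 plan.py 0.5144 -0.055 0.1 -14.5 1; python3 look.py e 0.53 0.03 0.1
```

```text
clock: 9.28
position: [0.5088, -0.0494, 0.1268]
tcp_rot: [[-0.247, -0.011, 0.969], [-0.969, -0.001, -0.247], [0.004, -1.0, -0.01]]
contact_force: [0.0, 0.5, -1.8]
finger_gap: 0.0294
t 9.275 P [ 0.5088 -0.0494  0.1268] jaw -14.3 ydown [-0.011 -0.001 -1.   ] F [ 0.   0.5 -1.8] gap 0.0294
[ 3.9 26.8  7.1] [0.6  0.21 0.24]
top off (np.int64(254), np.int64(256)) side off (np.int64(323), np.int64(199)) scale 6
```

View pics/e_s.png

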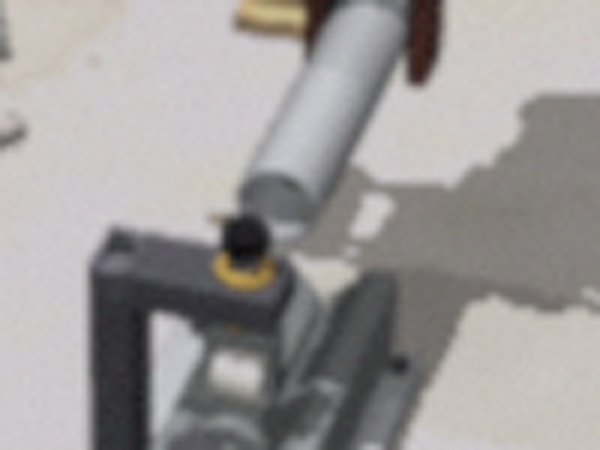

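View pics/e_t.png

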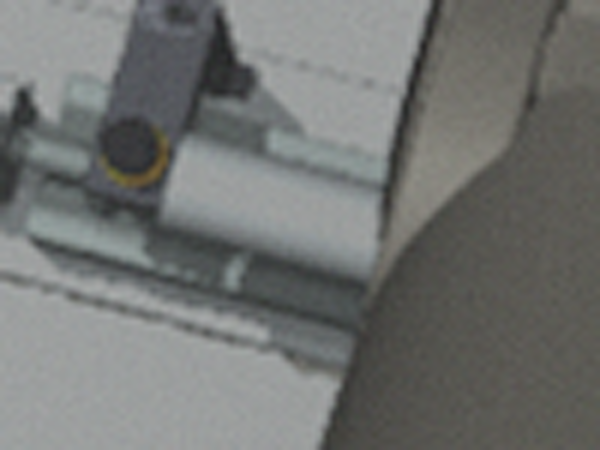

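```bash
cat > rel.py <<'E'
import sys
from h import *
np.set_printoptions(precision=4,suppress=True)
# rel.py tcol trow scol srow ztube  (full pixels) -> along/lateral wrt v_entry
E=np.array([.523,-.0215]);a=np.radians(75.5);d=np.array([np.cos(a),np.sin(a)]);n=np.array([-d[1],d[0]])
g=list(map(float,sys.argv[1:]))
p=cams.get_image('top');q=cams.get_image('side')
for pic,uv in((p,g[:2]),(q,g[2:4])):
    X=atz(pic,uv,g[4]);print(X,'along',(X[:2]-E)@d,'lat',(X[:2]-E)@n)
P=np.array(state()['position']);print('tcp',P,'along',(P[:2]-E)@d,'lat',(P[:2]-E)@n)
E
python3 rel.py $(python3 -c "print(254+178/6,256+180/6,323+282/6,199+203/6)") .138
```

```text
[0.5394 0.0663 0.138 ] along 0.08907721288035263 lat 0.006078721657226065
[0.5377 0.0714 0.138 ] along 0.09359918233908886 lat 0.009067162677036845
tcp [ 0.5094 -0.0499  0.1273] along -0.030888901518473386 lat 0.0060814783956786335
```

```bash
python3 -m jog '[3,0,6,0.3,0.1,0.1,-1, 2,15,1,0.3,0.1,0.1,-1, 0,15,0,0,0,0,-1, 0,10,0,0,0,0,-1, 0,0,0,0,0,0,-1]';python3 plan.py 0.5144 -0.055 0.06 -14.5 1; python3 look.py f 0.53 0.03 0.08
```

```text
clock: 10.1
position: [0.5149, -0.0586, 0.0838]
tcp_rot: [[-0.254, 0.001, 0.967], [-0.967, -0.001, -0.254], [0.001, -1.0, 0.001]]
contact_force: [0.6, 0.0, -1.2]
finger_gap: 0.0293
t 10.1 P [ 0.5149 -0.0586  0.0838] jaw -14.74 ydown [ 0.001 -0.001 -1.   ] F [ 0.6  0.  -1.2] gap 0.0293
[-3.4 23.8 -1.5] [-0.07 -0.24  0.05]
top off (np.int64(254), np.int64(257)) side off (np.int64(323), np.int64(206)) scale 6
```

View pics/f_s.png

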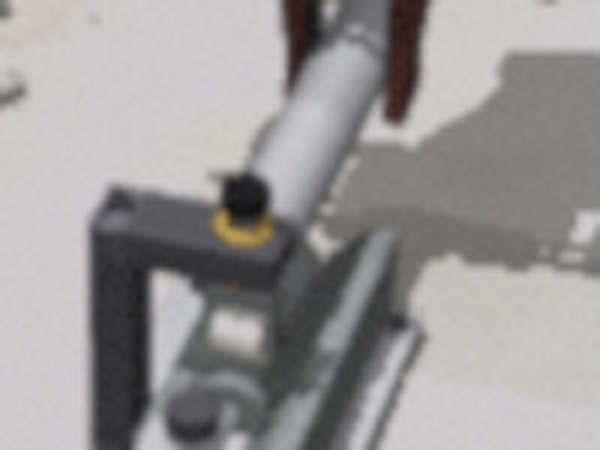

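View pics/f_t.png

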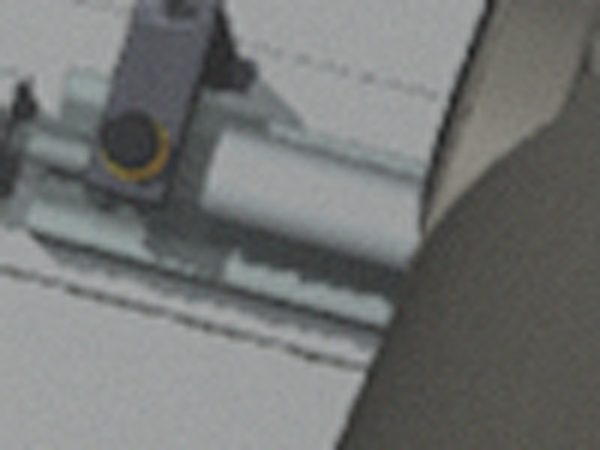

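```bash
python3 rel.py $(python3 -c "print(254+216/6,257+169/6,323+282/6,206+203/6)") .0948
```

```text
[0.5464 0.0574 0.0948] along 0.08227368754223384 lat -0.0029040570540049527
[0.5377 0.0367 0.0948] along 0.06005474069019561 lat 0.0003181394450716628
tcp [ 0.5161 -0.0586  0.0853] along -0.0376366229670534 lat -0.002620524721098576
```

```bash
python3 - <<'E'
from h import *
p=cams.get_image('top')
E=np.array([.523,-.0215]);a=np.radians(75.5);d=np.array([np.cos(a),np.sin(a)]);n=np.array([-d[1],d[0]])
for nm,uv,z in(('far in',(658,305),.048),('near in',(632,408),.048),('far in L',(440,258),.048),('near in L',(405,360),.048),('apex',(640,363),.0298),('apexL',(440,315),.0298),('rod',(70,209),.051),('rod2',(225,250),.051),('roller cap',(305,245),.134)):
    X=atz(p,np.array(uv)/6+(225,240),z)[:2];print(nm,((X-E)@d*1e3).round(1),((X-E)@n*1e3).round(1))
E
```

```text
far in -2.1 -19.7
near in -2.3 15.2
far in L 71.5 -16.3
near in L 73.7 19.1
apex -1.2 -1.5
apexL 67.8 0.1
rod 193.9 -0.3
rod2 140.6 -0.3
roller cap 105.7 0.3
```

```bash
python3 -m jog '[-2,12,-2,0,-0.2,0,-1, 0,10,0,0,0,0,-1, 0,6,0,0,0,0,-1, 0,0,0,0,0,0,-1]';python3 plan.py 0.5144 -0.055 0.042 -14.5 1;python3 rel.py 0 0 0 0 .05 | tail -1
```

```text
clock: 10.85
position: [0.5149, -0.0555, 0.0556]
tcp_rot: [[-0.25, 0.005, 0.968], [-0.968, -0.0, -0.25], [-0.001, -1.0, 0.005]]
contact_force: [-0.3, -0.1, -1.4]
finger_gap: 0.0295
t 10.85 P [ 0.5149 -0.0555  0.0556] jaw -14.48 ydown [ 0.005 -0.    -1.   ] F [-0.3 -0.1 -1.4] gap 0.0295
[-0.4 13.6 -0.7] [-0.26  0.02 -0.04]
tcp [ 0.5153 -0.0556  0.0562] along -0.03493637295432626 lat -0.0011108160207900224
```

```bash
python3 -m jog '[0,5,0,-0.2,0,0,-1, 0,5,0,0,0,0,-1]';python3 -m jog '[0,3,0,0,0,0,-1, 0,2,0,0,0,0,-1]';python3 -m jog '[0,2,0,0,0,0,-1]';python3 look.py g 0.53 0.03 0.06
```

```text
clock: 11.2
position: [0.5161, -0.0557, 0.0463]
tcp_rot: [[-0.25, 0.004, 0.968], [-0.968, 0.001, -0.25], [-0.002, -1.0, 0.003]]
contact_force: [-0.1, 0.1, -2.0]
finger_gap: 0.0298
clock: 11.45
position: [0.5159, -0.0558, 0.0409]
tcp_rot: [[-0.25, 0.003, 0.968], [-0.968, 0.001, -0.25], [-0.001, -1.0, 0.003]]
contact_force: [-2.8, -0.9, 5.6]
finger_gap: 0.0294
clock: 11.58
position: [0.5158, -0.056, 0.0392]
tcp_rot: [[-0.25, 0.003, 0.968], [-0.968, 0.001, -0.25], [-0.002, -1.0, 0.003]]
contact_force: [-3.3, -0.0, 6.4]
finger_gap: 0.0299
top off (np.int64(254), np.int64(258)) side off (np.int64(323), np.int64(214)) scale 6
```

View pics/g_s.png

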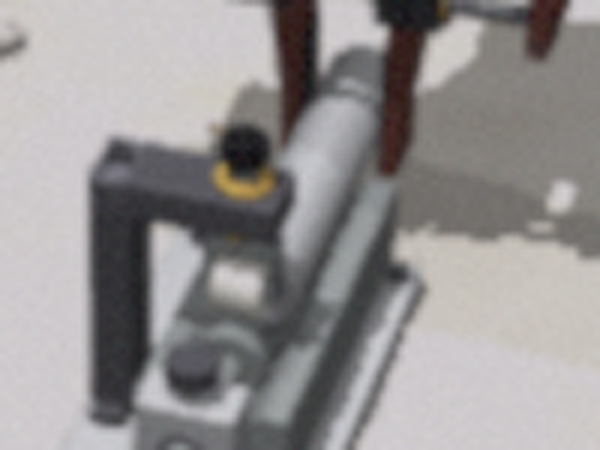

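View pics/g_t.png

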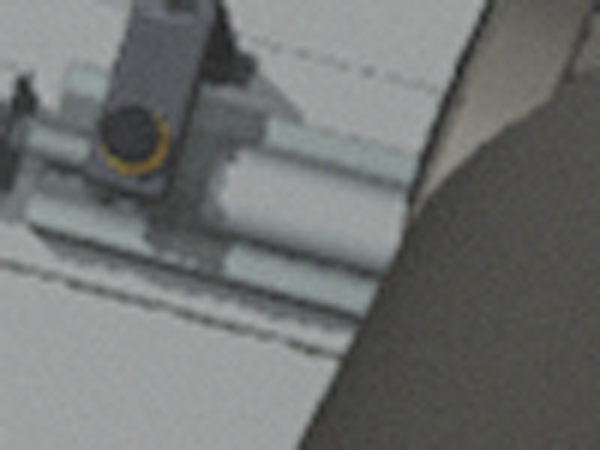

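The tube lies in the V: contact force 6 N up and 3 N sideways, TCP height 0.039–0.041 as expected. Easing sideways 1 mm, then releasing.

```bash
python3 -m jog '[0,0,-1.5,0,0,0,-1, 0,0,0,0,0,0,-1]';python3 -m jog '[0,0,0,0,0,0,-0.1, 0,0,0,0,0,0,-0.1, 0,0,0,0,0,0,-0.1, 0,0,0,0,0,0,-0.1]';python3 plan.py 0.5144 -0.055 0.042 -14.5 1
```

```text
clock: 11.92
position: [0.5147, -0.0557, 0.0394]
tcp_rot: [[-0.251, 0.004, 0.968], [-0.968, 0.001, -0.251], [-0.002, -1.0, 0.004]]
contact_force: [-0.3, -0.2, -0.6]
finger_gap: 0.0291
clock: 12.42
position: [0.5149, -0.0556, 0.0393]
tcp_rot: [[-0.251, 0.004, 0.968], [-0.968, 0.001, -0.251], [-0.002, -1.0, 0.004]]
contact_force: [-0.3, 0.1, 0.1]
finger_gap: 0.0393
t 12.425 P [ 0.5149 -0.0556  0.0393] jaw -14.51 ydown [ 0.004  0.001 -1.   ] F [-0.3  0.1  0.1] gap 0.0393
[-0.4 -2.7 -0.6] [-0.22 -0.01 -0.12]
```

Released. Lift, back off behind the tail, close, then lower.

```bash
python3 -m jog '[0,-10,0,-0.2,0,0,0.1, 0,-20,0,0,0,0,0, 0,-25,0,0,0,0,0, 0,0,0,0,0,0,0]';python3 plan.py 0.500 -0.1135 0.09 -14.5 2
```

```text
clock: 12.92
position: [0.515, -0.056, 0.0973]
tcp_rot: [[-0.251, 0.001, 0.968], [-0.968, 0.002, -0.251], [-0.002, -1.0, 0.0]]
contact_force: [-0.0, 0.0, 0.2]
finger_gap: 0.0438
t 12.925 P [ 0.515  -0.056   0.0973] jaw -14.54 ydown [ 0.001  0.002 -1.   ] F [-0.   0.   0.2] gap 0.0438
[29.7  3.6 -0. ] [-0.   -0.02 -0.06]
[29.7  3.6 -0. ] [-0.   -0.02 -0.06]
```

```bash
python3 -m jog '[30,3,0,0,0,0,-1, 30,3,0,0,0,0,-1, 0,0,0,0,0,0,-1, 0,0,0,0,0,0,-1, 0,0,0,0,0,0,-1]';python3 -m jog '[0,0,0,0,0,0,-1, 0,0,0,0,0,0,-1]';python3 plan.py 0.500 -0.1135 0.043 -14.5 3;python3 look.py i 0.52 0.0 0.06
```

```text
clock: 13.55
position: [0.4998, -0.1122, 0.0899]
tcp_rot: [[-0.247, -0.001, 0.969], [-0.969, 0.003, -0.247], [-0.003, -1.0, -0.001]]
contact_force: [-1.0, 0.0, -0.6]
finger_gap: 0.0008
clock: 13.8
position: [0.5002, -0.1107, 0.0898]
tcp_rot: [[-0.245, -0.001, 0.97], [-0.97, 0.004, -0.245], [-0.004, -1.0, -0.002]]
contact_force: [0.0, 0.1, -0.7]
finger_gap: 0.0005
t 13.8 P [ 0.5002 -0.1107  0.0898] jaw -14.17 ydown [-0.001  0.004 -1.   ] F [ 0.   0.1 -0.7] gap 0.0005
[ 1.  15.6  0.2] [ 0.03  0.11 -0.07]
[ 1.  15.6  0.2] [ 0.03  0.11 -0.07]
[ 0.9 15.6  0.2] [ 0.03  0.11 -0.07]
top off (np.int64(270), np.int64(264)) side off (np.int64(328), np.int64(205)) scale 6
```

View pics/i_s.png

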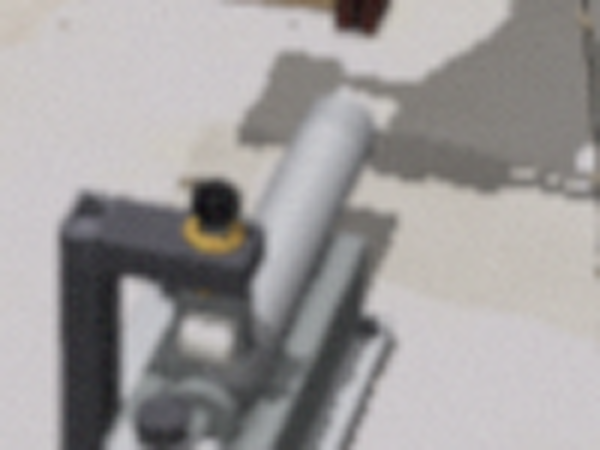

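View pics/i_t.png

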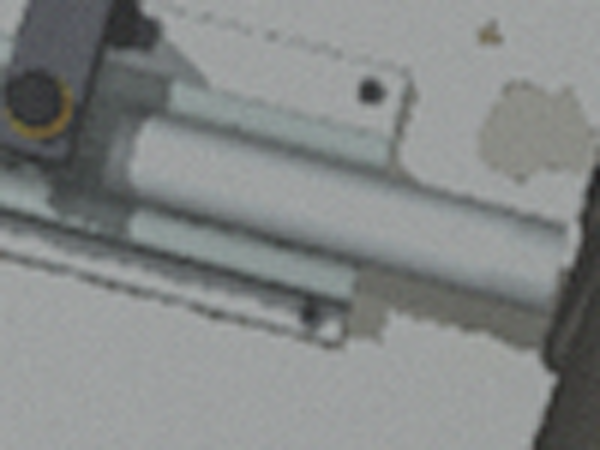

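The tube is seated in the V: leading end (139,157), tail (558,266) in the top crop. Working out its line for the push.

```bash
python3 rel.py $(python3 -c "print(270+139/6,264+157/6,270+139/6,264+157/6)") .051|head -1;python3 rel.py $(python3 -c "print(270+558/6,264+266/6,0,0)") .051|head -1
python3 -m jog '[1,16,0,0,0.1,0,-1, 1,16,0,0,0.1,0,-1, 1,15,0,0,0.1,0,-1, 0,0,0,0,0,0,-1]';python3 plan.py 0.500 -0.1135 0.043 -14.5 1;python3 rel.py 0 0 0 0 .05 | tail -1
```

```text
[0.542  0.0535 0.051 ] along 0.07740996514263111 lat 0.0003568707320945646
[ 0.5072 -0.0839  0.051 ] along -0.06434895338620539 lat -0.0003575207028815776
clock: 14.6
position: [0.4983, -0.1142, 0.0385]
tcp_rot: [[-0.252, -0.002, 0.968], [-0.968, 0.004, -0.252], [-0.003, -1.0, -0.003]]
contact_force: [-0.4, -0.5, 0.1]
finger_gap: 0.0006
t 14.6 P [ 0.4983 -0.1142  0.0385] jaw -14.57 ydown [-0.002  0.004 -1.   ] F [-0.4 -0.5  0.1] gap 0.0006
[-1.2 -4.5  1.4] [ 0.19 -0.07 -0.17]
tcp [ 0.4993 -0.1143  0.0398] along -0.09579900663471477 lat -0.00030992439353170955
```

```bash
cat > st.py <<'E'
from h import *
s=state();E=np.array([.523,-.0215]);a=np.radians(75.5);d=np.array([np.cos(a),np.sin(a)]);n=np.array([-d[1],d[0]])
P=np.array(s['position']);F=np.array(s['contact_force']);M=s['tcp_rot']
print('t %.2f along %.1f lat %.1f z %.1f | push %.1f Flat %.1f Fz %.1f jaw %.2f'%(s['clock'],(P[:2]-E)@d*1e3,(P[:2]-E)@n*1e3,P[2]*1e3,-F[:2]@d,F[:2]@n,F[2],np.degrees(np.arctan2(M[1][2],M[0][2]))))
E
python3 -m jog '[-9,-3,0,0,0,0,-1, -8,0,0,0,0,0,-1]' >/dev/null; python3 st.py; python3 -m jog '[-2,0,0,0,0,0,-1]'>/dev/null; python3 st.py; python3 -m jog '[-2,0,0,0,0,0,-1]'>/dev/null; python3 st.py
```

```text
t 14.95 along -78.3 lat -1.1 z 43.8 | push 0.7 Flat 0.6 Fz -0.8 jaw -14.64
t 15.07 along -75.0 lat -1.3 z 44.1 | push -0.2 Flat 1.1 Fz 0.1 jaw -14.54
t 15.20 along -72.7 lat -1.5 z 44.4 | push 1.3 Flat 1.2 Fz 0.2 jaw -14.51
```

```bash
for i in 1 2; do :; done; python3 -m jog '[-2,0.5,-0.5,0,0,0,-1]'>/dev/null; python3 st.py; python3 -m jog '[-2,0.5,-0.5,0,0,0,-1]'>/dev/null; python3 st.py; python3 -m jog '[-2,0.5,0,0,0,0,-1]'>/dev/null; python3 st.py;python3 -m jog '[-2,0,0,0,0,0,-1]'>/dev/null; python3 st.py
```

```text
t 15.32 along -70.9 lat -1.2 z 44.0 | push 1.7 Flat 0.2 Fz 0.7 jaw -14.52
t 15.45 along -69.3 lat -0.9 z 43.6 | push 1.9 Flat -0.6 Fz 1.8 jaw -14.56
t 15.57 along -67.8 lat -1.0 z 43.2 | push 2.6 Flat 0.0 Fz 1.4 jaw -14.60
t 15.70 along -66.1 lat -1.1 z 43.2 | push 3.6 Flat -0.8 Fz 1.1 jaw -14.63
```

```bash
for r in 1; do python3 -m jog '[-2,0,0,0,0,0,-1]'>/dev/null; python3 st.py; python3 -m jog '[-2,0,0,0,0,0,-1]'>/dev/null; python3 st.py; python3 -m jog '[-2,0,0,0,0,0,-1]'>/dev/null; python3 st.py;python3 -m jog '[-2,0,0,0,0,0,-1]'>/dev/null; python3 st.py;python3 -m jog '[-2,0,0,0,0,0,-1]'>/dev/null; python3 st.py; done
```

```text
t 15.82 along -64.2 lat -1.1 z 43.2 | push 2.9 Flat -0.1 Fz 1.1 jaw -14.66
t 15.95 along -62.3 lat -1.2 z 43.3 | push 4.3 Flat -0.2 Fz 2.9 jaw -14.67
t 16.07 along -61.2 lat -1.5 z 43.5 | push 6.7 Flat -1.6 Fz 4.4 jaw -14.71
t 16.20 along -60.7 lat -1.6 z 43.7 | push 8.3 Flat 0.0 Fz 4.3 jaw -14.79
t 16.32 along -60.5 lat -1.6 z 43.8 | push 7.9 Flat 0.1 Fz 2.4 jaw -14.88
```

At the roller: 2 mm commanded gives about 8 N of push, so I raise the step a little.

```bash
python3 -m jog '[-3,0,0,0,0,0,-1]'>/dev/null; python3 st.py; python3 -m jog '[-4,0,0,0,0.1,0,-1]'>/dev/null; python3 st.py; python3 -m jog '[-4,0,0,0,0.1,0,-1]'>/dev/null; python3 st.py
```

```text
t 16.45 along -60.1 lat -1.6 z 43.9 | push 11.2 Flat -0.5 Fz 3.0 jaw -14.99
t 16.57 along -59.8 lat -1.6 z 44.1 | push 14.2 Flat 0.7 Fz 3.1 jaw -15.26
t 16.70 along -59.8 lat -1.5 z 44.2 | push 14.2 Flat -0.3 Fz 3.7 jaw -15.55
```

```bash
python3 -m jog '[-5,0.5,0,0,-0.6,0,-1]'>/dev/null; python3 st.py; python3 -m jog '[-6,0.5,0,0,-0.5,0,-1]'>/dev/null; python3 st.py; python3 -m jog '[-6,0,0,0,-0.3,0,-1]'>/dev/null; python3 st.py
```

```text
t 16.82 along -59.8 lat -1.7 z 44.0 | push 16.9 Flat 1.8 Fz 9.9 jaw -15.16
t 16.95 along -59.8 lat -1.8 z 44.0 | push 19.5 Flat 2.1 Fz 11.2 jaw -14.94
t 17.07 along -59.7 lat -1.8 z 44.3 | push 17.1 Flat -0.5 Fz 4.5 jaw -14.92
```

```bash
python3 -m jog '[-7,0,0,0,-0.2,0,-1]'>/dev/null; python3 st.py; python3 -m jog '[-8,0,0,0,-0.2,0,-1]'>/dev/null; python3 st.py
```

```text
t 17.20 along -58.2 lat -1.8 z 44.4 | push 14.4 Flat -1.2 Fz 3.6 jaw -15.00
t 17.32 along -55.2 lat -1.8 z 44.5 | push 14.5 Flat -0.3 Fz 5.0 jaw -15.06
```

```bash
python3 -m jog '[-4,0,0,0,-0.3,0,-1]'>/dev/null; python3 st.py; python3 -m jog '[-4,0,0,0,-0.2,0,-1]'>/dev/null; python3 st.py; python3 -m jog '[-3.5,0,0,0,-0.2,0,-1]'>/dev/null; python3 st.py
```

```text
t 17.45 along -54.8 lat -1.9 z 44.6 | push 10.1 Flat 0.1 Fz 2.9 jaw -14.94
t 17.57 along -54.8 lat -1.9 z 44.6 | push 13.4 Flat -0.5 Fz 3.5 jaw -14.92
t 17.70 along -54.9 lat -1.9 z 44.7 | push 11.3 Flat -0.2 Fz 2.8 jaw -14.90
```

```bash
python3 -m jog '[-5,0,0,0,-0.2,0,-1]'>/dev/null; python3 st.py; python3 -m jog '[-6,0,0,0,-0.2,0,-1]'>/dev/null; python3 st.py;python3 look.py j 0.53 0.03 0.06
```

```text
t 17.82 along -53.9 lat -1.9 z 44.7 | push 13.0 Flat -0.7 Fz 4.2 jaw -14.89
t 17.95 along -52.0 lat -2.0 z 44.7 | push 13.0 Flat -0.6 Fz 4.6 jaw -14.89
top off (np.int64(254), np.int64(258)) side off (np.int64(323), np.int64(214)) scale 6
```

View pics/j_s.png

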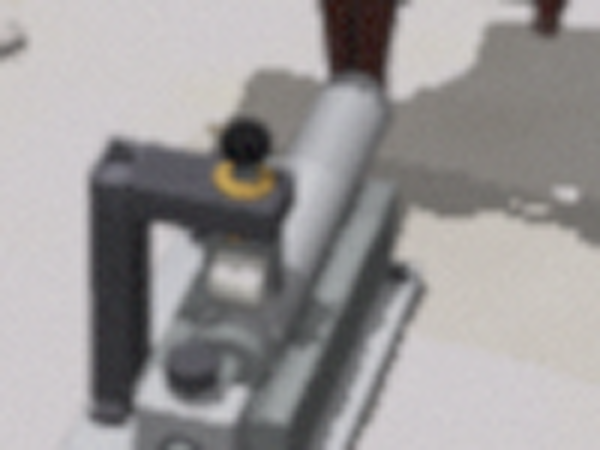

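View pics/j_t.png

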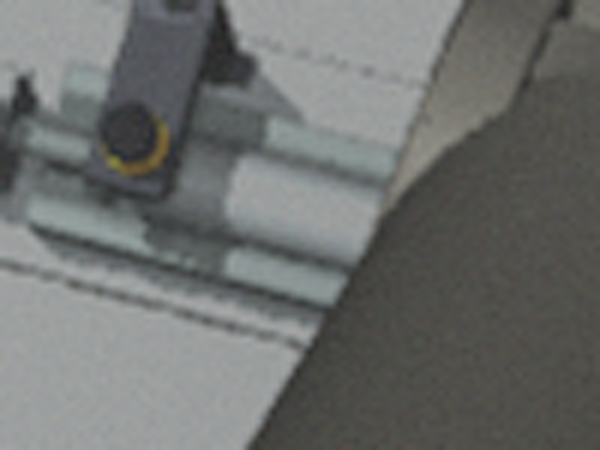

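```bash
python3 -m jog '[-6,0,-0.5,0,-0.2,0,-1]'>/dev/null; python3 st.py; python3 -m jog '[-6,0,-0.5,0,-0.2,0,-1]'>/dev/null; python3 st.py;python3 -m jog '[-6,0,-0.5,0,-0.2,0,-1]'>/dev/null; python3 st.py;python3 -m jog '[-5,0,0,0,-0.2,0,-1]'>/dev/null; python3 st.py
```

```text
t 18.18 along -49.8 lat -1.9 z 44.7 | push 12.9 Flat -1.7 Fz 4.7 jaw -14.87
t 18.30 along -47.7 lat -2.0 z 44.8 | push 13.5 Flat -2.5 Fz 3.8 jaw -14.86
t 18.43 along -45.7 lat -2.0 z 44.9 | push 12.7 Flat -1.5 Fz 3.7 jaw -14.86
t 18.55 along -44.5 lat -2.1 z 44.8 | push 13.3 Flat -0.8 Fz 4.1 jaw -14.84
```

```bash
for k in 1; do python3 -m jog '[-5.5,0,0,0,-0.2,0,-1]'>/dev/null; python3 st.py; python3 -m jog '[-5.5,0,0,0,-0.2,0,-1]'>/dev/null; python3 st.py;python3 -m jog '[-5.5,0,0,0,-0.2,0,-1]'>/dev/null; python3 st.py;python3 -m jog '[-5.5,0,0,0,-0.2,0,-1]'>/dev/null; python3 st.py; done
```

```text
t 18.68 along -43.2 lat -2.2 z 44.8 | push 13.8 Flat -0.6 Fz 5.8 jaw -14.83
t 18.80 along -42.8 lat -2.2 z 44.9 | push 17.8 Flat -0.9 Fz 6.8 jaw -14.86
t 18.93 along -42.9 lat -2.1 z 44.9 | push 18.8 Flat -1.2 Fz 6.6 jaw -14.92
t 19.05 along -43.0 lat -2.2 z 45.0 | push 15.7 Flat 0.2 Fz 6.3 jaw -14.98
```

```bash
python3 -m jog '[-5.5,0,0,0,-0.2,0,-1]'>/dev/null; python3 st.py; python3 -m jog '[-5.5,0,0,0,-0.2,0,-1]'>/dev/null; python3 st.py;python3 -m jog '[-5.5,0,0,0,-0.2,0,-1]'>/dev/null; python3 st.py;python3 -m jog '[-5.5,0,0,0,-0.2,0,-1]'>/dev/null; python3 st.py
```

```text
t 19.18 along -43.1 lat -2.2 z 45.0 | push 17.0 Flat -0.4 Fz 7.3 jaw -15.05
t 19.30 along -43.2 lat -2.1 z 45.1 | push 17.0 Flat -0.8 Fz 7.2 jaw -15.11
t 19.43 along -43.3 lat -2.1 z 45.1 | push 16.6 Flat -0.9 Fz 7.6 jaw -15.18
t 19.55 along -43.4 lat -2.1 z 45.2 | push 15.6 Flat -0.2 Fz 7.7 jaw -15.24
```

It bears on something firm at the position expected for the stop (leading end ≈118 mm past v_entry). Raising the push stepwise.

```bash
python3 -m jog '[-6.5,0,0,0,-0.5,0,-1]'>/dev/null; python3 st.py; python3 -m jog '[-7,0,0,0,-0.5,0,-1]'>/dev/null; python3 st.py;python3 -m jog '[-7.5,0,0,0,-0.4,0,-1]'>/dev/null; python3 st.py;python3 -m jog '[-7.5,0,0,0,-0.3,0,-1]'>/dev/null; python3 st.py; python3 look.py k 0.55 0.09 0.06
```

```text
t 19.68 along -43.4 lat -2.1 z 45.2 | push 20.1 Flat -0.5 Fz 8.8 jaw -15.03
t 19.80 along -43.5 lat -2.2 z 45.3 | push 20.7 Flat -0.9 Fz 10.8 jaw -14.86
t 19.93 along -43.6 lat -2.2 z 45.4 | push 22.5 Flat -0.6 Fz 12.4 jaw -14.81
t 20.05 along -43.8 lat -2.1 z 45.5 | push 22.1 Flat 0.1 Fz 11.1 jaw -14.87
top off (np.int64(224), np.int64(248)) side off (np.int64(313), np.int64(231)) scale 6
```

View pics/k_s.png

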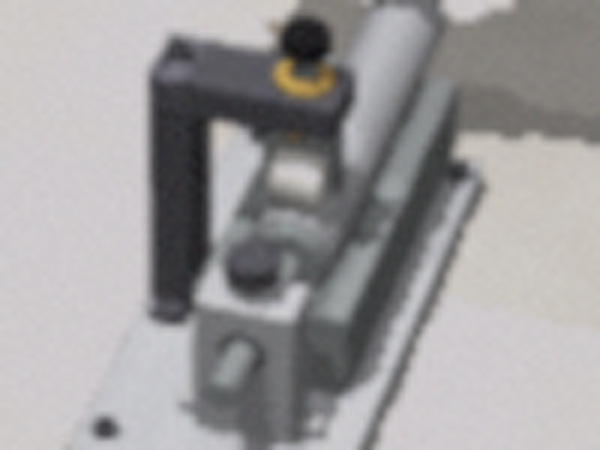

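View pics/k_t.png

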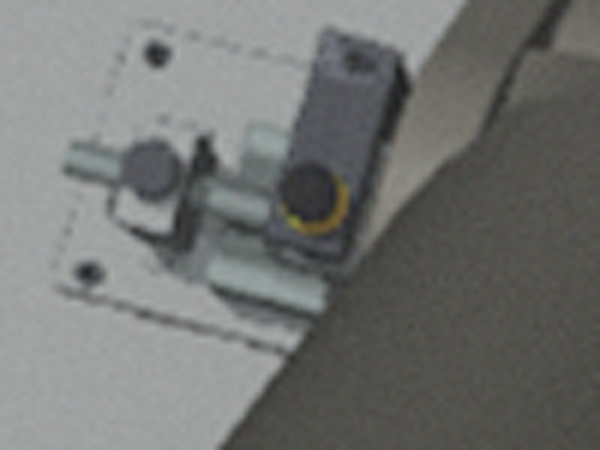

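```bash
python3 - <<'E'
from h import *
q=cams.get_image('side');p=cams.get_image('top')
E=np.array([.523,-.0215]);a=np.radians(75.5);d=np.array([np.cos(a),np.sin(a)])
for h in(108,113,118,123,128,133,138,156,176):
    X=np.r_[E+d*h/1e3,.065]; print(h,((proj(q,X)-(313,231))*6).round(),((proj(p,np.r_[X[:2],.051])-(224,248))*6).round())
print(state()['tcp_rot'])
im=cv2.resize(q['color'][255:315,335:390],None,fx=10,fy=10,interpolation=cv2.INTER_CUBIC);cv2.imwrite('pics/l.png',im[:,:,::-1])
E
```

```text
108 [301. 199.] [326. 228.]
113 [297. 207.] [311. 224.]
118 [293. 216.] [297. 220.]
123 [288. 224.] [282. 217.]
128 [284. 233.] [267. 213.]
133 [280. 242.] [253. 209.]
138 [276. 251.] [238. 205.]
156 [260. 283.] [186. 191.]
176 [242. 319.] [128. 176.]
[[-0.255601   -0.02522637  0.96645319]
 [-0.95563806 -0.14475448 -0.25651907]
 [ 0.14636948 -0.98914598  0.01289211]]
```

View pics/l.png

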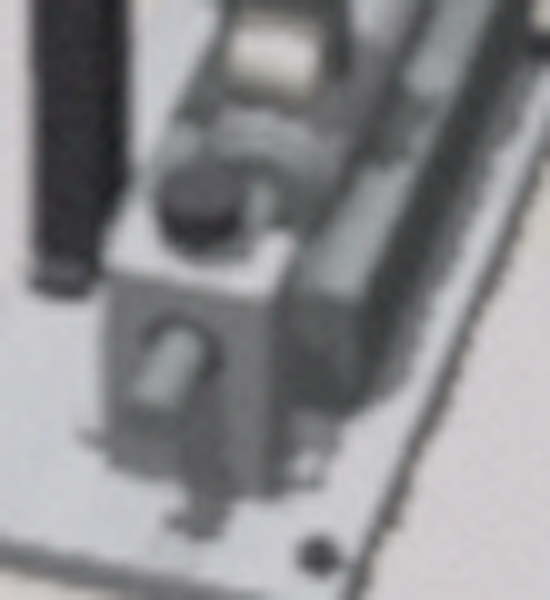

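The stop head is at about 118 mm, so this contact is the stop. The tool has tilted 8° backwards under load, which makes the push force unclear. I'll back off, straighten and press again cleanly.

```bash
python3 -m jog '[8,0,0,0,0,0,-1, 2,0,0,0,0,0,-1]'; python3 plan.py 0.5105 -0.0758 0.044 -14.5 2
```

```text
clock: 20.5
position: [0.5109, -0.0742, 0.0468]
tcp_rot: [[-0.256, -0.026, 0.966], [-0.955, -0.144, -0.257], [0.146, -0.989, 0.012]]
contact_force: [0.2, 0.5, 0.0]
finger_gap: 0.0007
t 20.5 P [ 0.5109 -0.0742  0.0468] jaw -14.92 ydown [-0.026 -0.144 -0.989] F [0.2 0.5 0. ] gap 0.0007
[0.6 1.5 0. ] [-0.32 -0.24  4.2 ]
[0.7 1.4 0. ] [-0.32 -0.24  4.2 ]
```

```bash
python3 -m jog '[0,1,0,-0.3,-0.2,4.2,-1, 0,0,0,-0.3,-0.2,4.2,-1, 0,0,0,0,0,0,-1]'; python3 plan.py 0.5105 -0.0758 0.045 -14.5 1;python3 st.py; python3 look.py n 0.525 0.03 0.06
```

```text
clock: 20.88
position: [0.5115, -0.0694, 0.0451]
tcp_rot: [[-0.246, 0.001, 0.969], [-0.969, 0.007, -0.246], [-0.007, -1.0, -0.001]]
contact_force: [-1.1, -0.2, -0.5]
finger_gap: 0.0004
t 20.875 P [ 0.5115 -0.0694  0.0451] jaw -14.21 ydown [ 0.001  0.007 -1.   ] F [-1.1 -0.2 -0.5] gap 0.0004
[6.4 0.  0.6] [ 0.06  0.29 -0.38]
t 20.88 along -49.3 lat -0.9 z 45.1 | push 0.5 Flat 1.0 Fz -0.5 jaw -14.21
top off (np.int64(254), np.int64(261)) side off (np.int64(325), np.int64(214)) scale 6
```

View pics/n_s.png

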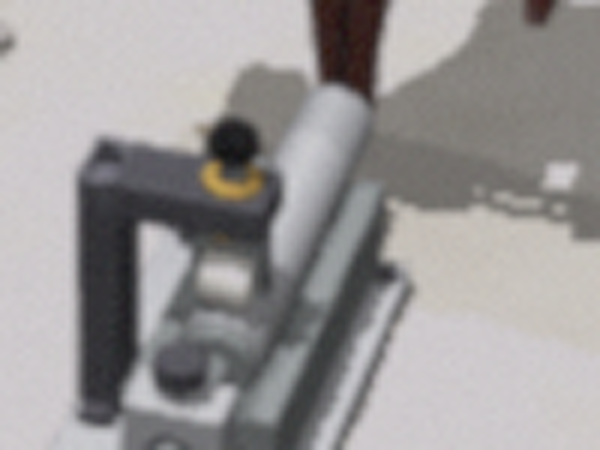

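```bash
python3 -m jog '[-3,0,0,0,0.2,0,-1]'>/dev/null; python3 st.py; python3 -m jog '[-2,0,0,0,0,0.2,-1]'>/dev/null; python3 st.py;python3 -m jog '[-2,0,0,0,0,0.2,-1]'>/dev/null; python3 st.py;python3 -m jog '[-2,0,0,0,0,0.2,-1]'>/dev/null; python3 st.py;python3 -m jog '[-3,0,0,0,0,0.3,-1]'>/dev/null; python3 st.py;python3 -m jog '[-4,0,0,0,0,0.3,-1]'; python3 st.py
```

```text
t 21.10 along -43.9 lat -0.6 z 44.6 | push -0.6 Flat 0.7 Fz 0.0 jaw -14.18
t 21.23 along -41.5 lat -0.4 z 44.4 | push 5.6 Flat -0.5 Fz 1.4 jaw -14.08
t 21.35 along -41.3 lat -0.5 z 44.3 | push 10.9 Flat 0.2 Fz 3.1 jaw -14.11
t 21.48 along -41.4 lat -0.4 z 44.4 | push 7.7 Flat -0.3 Fz 1.9 jaw -14.18
t 21.60 along -41.3 lat -0.4 z 44.3 | push 10.6 Flat -0.2 Fz 2.6 jaw -14.29
clock: 21.72
position: [0.513, -0.0616, 0.0443]
tcp_rot: [[-0.249, 0.002, 0.968], [-0.968, 0.009, -0.249], [-0.009, -1.0, -0.0]]
contact_force: [-2.8, -12.4, 1.8]
finger_gap: 0.0005
t 21.73 along -41.3 lat -0.4 z 44.3 | push 12.7 Flat -0.4 Fz 1.8 jaw -14.44
```

```bash
python3 -m jog '[-5,0,0,0,-0.2,0.4,-1]'>/dev/null; python3 st.py; python3 -m jog '[-6,0,0,0,-0.2,0.5,-1]'>/dev/null; python3 st.py;python3 -m jog '[-7,0,0,0,-0.2,0.5,-1]'>/dev/null; python3 st.py;python3 -m jog '[-7,0,0,0,-0.2,0.6,-1]'; python3 st.py
```

```text
t 21.85 along -41.3 lat -0.4 z 44.3 | push 16.8 Flat -0.8 Fz 3.0 jaw -14.44
t 21.98 along -41.2 lat -0.4 z 44.3 | push 17.8 Flat -1.1 Fz 2.6 jaw -14.48
t 22.10 along -41.1 lat -0.4 z 44.3 | push 21.4 Flat 0.3 Fz 3.2 jaw -14.56
clock: 22.22
position: [0.513, -0.0614, 0.0443]
tcp_rot: [[-0.253, 0.007, 0.967], [-0.967, 0.014, -0.253], [-0.015, -1.0, 0.003]]
contact_force: [-4.3, -17.8, 2.2]
finger_gap: 0.0005
t 22.23 along -41.2 lat -0.3 z 44.3 | push 18.3 Flat -0.3 Fz 2.2 jaw -14.67
```

```bash
python3 -m jog '[-7.5,0,0,0,-0.3,0.4,-1]'>/dev/null; python3 st.py; python3 -m jog '[-7.5,0,0,0,-0.3,0.4,-1, -7.5,0,0,0,-0.3,0.4,-1]'>/dev/null; python3 st.py;python3 -m jog '[-7.5,0,0,0,-0.3,0.4,-1, -7.5,0,0,0,-0.2,0.4,-1]'>/dev/null; python3 st.py
```

```text
t 22.35 along -41.1 lat -0.3 z 44.3 | push 20.6 Flat -0.7 Fz 2.7 jaw -14.68
t 22.60 along -41.2 lat -0.3 z 44.3 | push 19.3 Flat -0.3 Fz 2.8 jaw -14.73
t 22.85 along -41.1 lat -0.3 z 44.3 | push 20.0 Flat 0.1 Fz 2.8 jaw -14.88
```

Held about 20 N of push for 0.6 s with no motion. Drag takes 5–12 N of that, so the stop carries roughly 8–15 N. Now backing off.

```bash
python3 -m jog '[6,0,0,0,0,0,-1, 15,0,0,0,0,0,-1, 20,0,0,0,0,0,-1, 20,-25,0,0,0,0,-1, 20,-40,0,0,0,0,-1]'; python3 -m jog '[40,-40,0,0,0,0,-1, 50,-20,0,0,0,0,-1, 50,0,0,0,0,0,-1, 0,0,0,0,0,0,-1]';python3 look.py o 0.54 0.05 0.06;python3 - <<'E'
from h import *
p=cams.get_image('top');save(p,'o_full.png')
for l in('marker','sanding_block','glue_bottle'):
    r=cams.pinpoint(p,l); print(l,[np.round(x['position'],1) for x in r[:1]])
E
```

```text
clock: 23.48
position: [0.4896, -0.1401, 0.1074]
tcp_rot: [[-0.251, 0.003, 0.968], [-0.968, 0.007, -0.251], [-0.007, -1.0, 0.001]]
contact_force: [0.7, 0.3, 0.3]
finger_gap: 0.0005
clock: 23.98
position: [0.4552, -0.2812, 0.1719]
tcp_rot: [[-0.248, 0.011, 0.969], [-0.969, 0.006, -0.248], [-0.009, -1.0, 0.009]]
contact_force: [-0.1, 0.2, -0.2]
finger_gap: 0.0003
top off (np.int64(244), np.int64(253)) side off (np.int64(318), np.int64(219)) scale 6
marker [array([236.9, 213.8])]
sanding_block [array([318.4, 203.3])]
glue_bottle [array([199.6, 223.8])]
```

View pics/o_t.png

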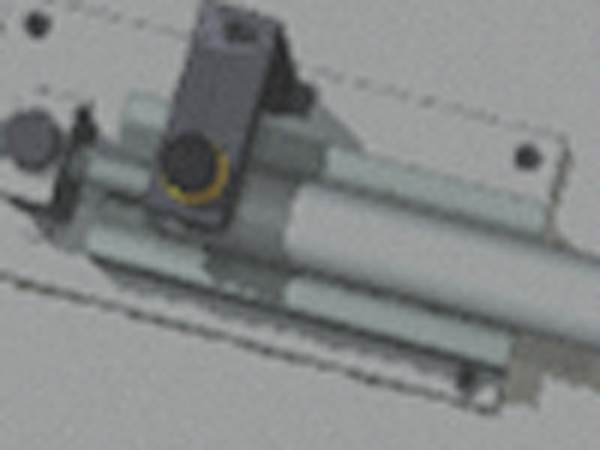

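View pics/o_s.png

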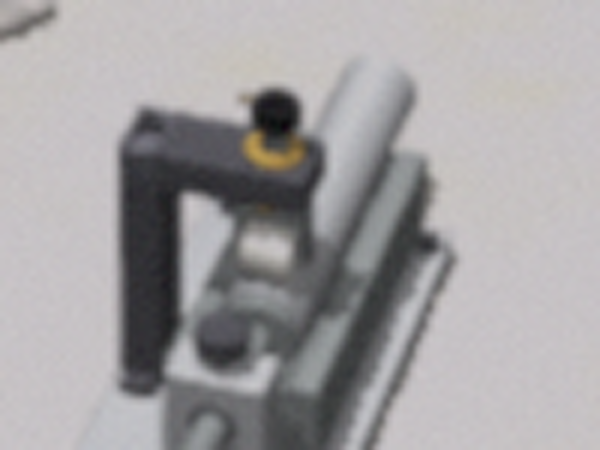

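```bash
python3 look.py r 0.515 -0.04 0.051
```

```text
top off (np.int64(290), np.int64(267)) side off (np.int64(330), np.int64(198)) scale 6
```

View pics/r_t.png

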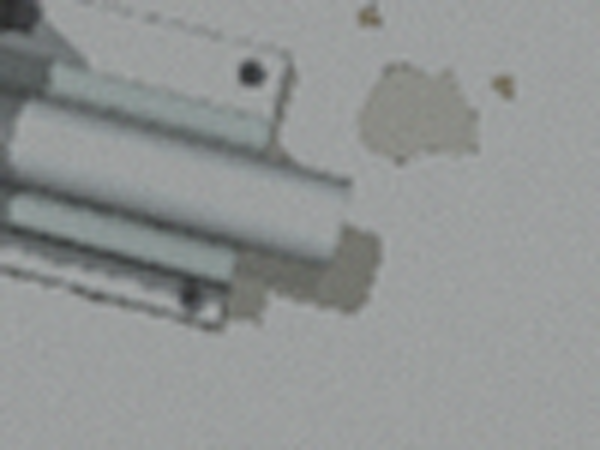

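```bash
python3 rel.py $(python3 -c "print(290+340/6,267+222/6,0,0)") .051|head -1; python3 - <<'E'
from bench import bot
print(bot.sign_off())
E
```

```text
[ 0.5155 -0.0519  0.051 ] along -0.03133370049815497 lat -0.0003500994691350194
the job is handed in; nothing more can be done
None
```

The tube is lying in the V against the back stop and let go. I handed the job in at about 24 s of the 67 s allowed. I got no verdict, so this rests on my own checks.

**What I did:** I gripped the tube at its tail and laid it in the V with about 6 N of contact. After letting go, I pushed its end with closed fingers under the roller until it met the stop.

**Problem on the way:** On the first press the tool tilted back about 8°. I backed off, straightened it and pressed again.

**Last checks:**
- **Press on the stop:** I held a push of about 20 N for 0.6 s without the tube moving. With 5–12 N of drag, that puts roughly 8–15 N on the stop. This is an estimate, because the stop force itself is not measured. On the tilted first press the push peaked at 22.5 N; I did not work out the stop force there.
- **Tube position:** The tail is 31 mm in front of the V's entry and 0.4 mm off the V's middle line. The leading end is therefore about 118–119 mm past the entry, which agrees with where the pictures show the stop head.
- **Stop setting:** The stop rod showed no visible shift in the pictures, but I did not measure it to the millimetre.
- **Other things:** The networks place the marker and sanding block within about 2 pixels of where they started. The glue bottle was about 5 pixels off, roughly 10 mm. I put that down to network scatter, since the arm never worked near it.

**Disagreement:** The two cameras disagreed by about 5 mm along the jig. I relied mainly on the top camera and on contact.

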